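Walk the load-cell block under the arbor press

TASK

Stand the flanged bronze bushing flange down in the round recess on top of the load-cell block, let go, and then walk the block in under the press by pushing the two corner pads on its rear side in turn, a little at a time so that it never slews more than about 15 degrees, until its front gently meets both stop buttons of the press and the bushing stands below the ram. Do not touch the gauge glass between the pads, the press or its guard bar, do not slam the stops or tip the block, never drag the block along by the bushing, and leave everything else on the bench where it is.

Things in the scene. Friction and masses are not known exactly. Their poses are not given: they have to be found in the camera images.
- press: arbor press fixed to the bench on the robot's right, mouth to the robot's left. Origin on the bench straight below the ram axis; its +x (about the world's -y) is the way the block travels, y left of that. In mm: column and foot from x 130 on; head from 280 up, x -30..240, y -45..45; ram 72 across, 130 above the bench; lever on its +y side. Two stop buttons 32 high on a low rail, faces at x = +85.
- ram (a point): centre of the underside of the ram foot, 130 mm above the bench at the press origin; with the block home the bushing stands below it.
- guard (a point): middle of the guard bar, 16 mm thick, 138 mm high (axis), across the mouth at press x = -55 mm from y -158 to 170 mm, then back to the column along y 170 mm. With the block home its pads lie 10 mm beyond the bar's axis, where an upright tool cannot follow; one leaning 30 to 45 degrees away from the press (fingers pointing down and along the way of travel) reaches under the bar.
- stop_left (a point): centre of the contact face of the left stop button (26 mm wide), press x = +85, y = +100 mm, 20 mm above the bench.
- stop_right (a point): the same for the right stop button, press y = -100 mm.
- block: flat aluminium load-cell block 130 mm long (x), 240 wide (y), 45 high, about 2.2 kg (give or take a fifth), loose on the bench. Origin under its middle; +x, its front, towards the press. It starts about 130 mm short of home; home has its origin at press x = +20 mm. One pad pushed 100 mm slews it by roughly half a radian; sliding takes about 4 to 15 N.
- pocket (a point): centre of the floor of the round recess in the block's top: 56 mm across, 8 mm deep, floor 37 mm above the bench, 20 mm behind the block's middle (block x = -20 mm).
- pad_left (a point): centre of the face of the left steel corner pad on the block's rear side (block x = -65 mm): 46 mm wide (block y 74 to 120 mm), 41 mm high, centre 22 mm above the bench.
- pad_right (a point): the same for the right corner pad (block y -74 to -120 mm).
- gauge: glass-fronted gauge in the block's rear side between the pads, 120 mm wide, 34 mm high (block y -60 to +60 mm), its face 4 mm behind the pads' faces; must not be touched. Its origin coincides with that of the block.
- front_left (a point): point on the block's front face (block x = +65 mm), 20 mm above the bench, block y = +100 mm: meets the left stop.
- front_right (a point): the same at block y = -100 mm: meets the right stop.
- bushing: flanged bronze bushing, 40 mm high, 220 g: flange 50 mm across and 7 mm thick, above it a tube 32 mm across with a 20 mm bore. Origin at the centre of the flange's flat face, z from the flange along the tube. It stands flange down on the bench, to the robot's left, in one of three places.
- sleeve: plain bronze sleeve without a flange, 38 mm across, 45 mm high; bystander, leave alone. Origin under its centre.
- spacer: flat spacer ring 66 mm across, 16 mm high; bystander, leave alone.
- palm: black claw palm, 90 x 110 mm, 87 mm high; bystander, leave alone.
- shaft: steel keyed shaft 26 mm across, 170 mm long, lying; bystander, leave alone.
- wrench: wrench 190 mm long, lying; bystander, leave alone.
- tin: tin 66 mm across, 110 mm high; bystander, leave alone.
There are look-alikes about, which are no part of the job. What is shaped like the bushing but purple or turquoise is not meant.

How it is judged:
By the outcome, as a careful person would: the job done as asked, in the order asked, and still so for the second after the job is handed in, with the robot touching nothing.
It also fails if it takes over 72 s, if anything falls off the work surface, if the arm or the gripper's body presses on something with over 40 N, if the wrist force passes 120 N, or if a joint passes its speed limit or range.

ROBOT

A 7-joint arm with a two-finger parallel gripper is mounted at the origin on the work surface. World frame = base frame: x ahead of the robot, y to its left, z up, the work surface at z = 0. Lengths are in m, angles in degrees, forces in N, time in s.
With the tool pointing down it reaches from about 0.425 to 0.875 m from the base axis. Payload 4.7 kg.
Tool frame: the origin (TCP) lies midway between the tips of the shut fingers; the grasp point (between the pads) lies 19 mm behind it (env.grip_depth is the distance from the TCP to the grasp point, in m); z points along the fingers, y is the line along which they close (so a half turn about z gives the same grasp; the last joint's range is limited). The gripper opens to 87 mm and grips with 3 to 60 N. Pads are 19 mm wide; open, the fingers measure 117 mm over their backs; the gripper's body (75 mm by 190 mm) begins 51 mm behind the grasp point.
Start: joints at [-66.171, 18.392, -4.016, 83.108, 1.295, 78.541, -3.26], TCP at [0.254, 0.598, 0.223] pointing down, gripper open.
Joint ranges: [-163.93, 163.93], [-17.29, 119.83], [-79.2, 71.16], [3.27, 140.29], [-89.18, 269.18], [5.43, 117.66], [-154.24, 154.24]. Speed limits (degrees/s): [147.25, 147.25, 180, 180, 180, 180, 180].

INTERFACE

Orientations are given as [roll, pitch, yaw] about the fixed x, y, z axes, in that order (R = Rz(yaw) Ry(pitch) Rx(roll)).
In Python, from cell import get_obs, optics, env, nets gives the robot as it stands.
- The arm moves only by the shell command python3 -m creep 'ROWS' [FORCE]. ROWS is JSON, a list of rows, each an object of numbers: "wx", "wy", "wz": the turn, a rotation vector about the tool's x, y, z in degrees; "tx", "ty", "tz": the shift along the tool's x, y, z in mm; "gripper": the opening, from -1 (shut) to 1 (fully open). A call has 1 to 5 rows; each row is the pose to reach, as a shift and turn from the pose commanded when the call began, along the tool's axes at that moment; what a row does not reach only later rows make up. A row lasts 1/12 s, in which the tool goes at most 41.7 mm and 7.16 degrees, less where a joint would pass 70% of its speed; a pose out of reach is approached as far as the arm can. A call with a gripper value outside its range is refused whole. The fingers move at their own pace and stop on an object; FORCE is the grip in N (left out, the last holds). Time passes only in rows, so rows that repeat a pose let the fingers close. It gives the time, the measured TCP pose, the force, the opening and the grip force at its end, in the units of the state.
- get_obs(): the state, without advancing time (a new reading comes with each control period).
- optics.read_camera(name): name is "scene" or "top" or "wrist"; returns (picture, depth): 420x560x3 uint8, red, green, blue; 420x560 float32, m along the optical axis (not along the pixel's ray), 0 where there is no reading.
- optics.camera_info(name): a dict with "fovy" (degrees; the focal length in pixels is half the picture's height over the tangent of half this angle, whatever the lens; pixels are square), "cx", "cy" (the principal point, pixels), "k1" (the pictures are not rectified: a ray, as slopes to the right and down, at radius r is drawn at 1 + k1 r^2 times it, then the intrinsics apply), "R" (3x3) and "t" (3): a world point X has camera coordinates R X + t; the wrist camera has in their place "tool_from_camera" (4x4, takes a point from camera to tool coordinates, whose origin is the TCP and whose axes are the flange's). Camera axes: x right, y down, z forward; pixel columns grow to the right and rows downward; lengths in m; the calibration is good to about 2 mm. A picture is of the moment at which its call begins: read the wrist's pose just before it. camera_info takes no time and is no camera call.
- env.sign_off(): hands the job in; it is judged then, once.
Trained networks look in the newest picture that a camera, given by its name, has taken for a name from the list of things; names that differ only in an ending like _2 or _b are one class to them, and where a whole thing is asked for, a point or a joint stands for the part that bears it (a point fixed in the world has none). Each returns a list of dicts, best first, with "confidence" (0 to 1); they miss things now and then, are a little off and sometimes report something else, mostly with a low value. They report only what shows in the picture. A call takes as long as a camera call. They do not tell look-alikes from the thing itself.
- nets.look_for(query, camera): "point" ([x, y, z] in m, in world coordinates, good to about 4 mm: the middle of the surface that is visible of it).
- nets.place_of(query, camera): "point" ([x, y, z] in m, in world coordinates, good to about 4 mm: a listed point, or the origin of a listed thing).
The state is a dict: "time_s": time; "qpos": joint angles; "joint_velocities": joint speeds; "effort": joint torques, N m; "tool_pos": TCP position; "tool_rot": TCP orientation; "force": force on the tool from outside, world axes, zero at the start; "wrist_torque": the same for the moment, N m; "grip_width": finger opening in m; "grasp_force": force on a finger pad.
Only numpy, scipy, OpenCV 4.12 (cv2) and the standard library are available. Lean on these libraries where they do the work, as an engineer would, in place of code of your own. Each camera call takes 0.05 s, during which the arm holds its last target. There are 200 camera calls.

## Working session

There is one attempt and no reset: what is moved stays moved. The work goes in short steps, Python scripts to look and compute and a shell command to move; the robot and the scene stay as the last step left them, time stands still between calls to the robot, and variables do not carry over. Pictures are saved under pics/ and viewed, at most 10 in all, crops included, and the job is handed in when it is done.

```bash
mkdir -p pics; ls
cat > h.py <<'E'
import numpy as np, cv2
from cell import get_obs, optics, env, nets
from scipy.spatial.transform import Rotation as Ro
def cam(n):
    o=get_obs(); p,d=optics.read_camera(n); return o,p,d
def world(n,u,v,z,o=None):
    """pixel + depth -> world (m)"""
    c=optics.camera_info(n); f=210/np.tan(np.radians(c['fovy']/2))
    a=np.array([(u-c['cx'])/f,(v-c['cy'])/f]); s=a.copy()
    for _ in range(8): s=a/(1+c['k1']*(s@s))
    X=np.array([s[0]*z,s[1]*z,z])
    if 'R' in c: return np.array(c['R']).T@(X-np.array(c['t']))
    T=np.array(c['tool_from_camera']); X=T[:3,:3]@X+T[:3,3]
    return Ro.from_euler('xyz',o['tool_rot'],degrees=True).as_matrix()@X+np.array(o['tool_pos'])
def delta(pos,rot,o=None):
    """tool-frame shift (mm) and rotvec (deg) from current to world pose"""
    o=o or get_obs(); R=Ro.from_euler('xyz',o['tool_rot'],degrees=True)
    return np.round(R.inv().apply(np.array(pos)-o['tool_pos'])*1000,1), np.round((R.inv()*Ro.from_euler('xyz',rot,degrees=True)).as_rotvec(degrees=True),1)
E
python3 - <<'E'
from h import *
o=get_obs(); print(o)
for n in('top','scene','wrist'):
    o,p,d=cam(n); cv2.imwrite(f'pics/{n}0.png',p[:,:,::-1]); np.save(f'{n}0.npy',d)
    if n!='wrist':
        for q in ['bushing','pocket','pad_left','pad_right','ram','guard','stop_left','stop_right','front_left','front_right','block','press']:
            print(n,q,[(np.round(r['point'],3).tolist(),round(r['confidence'],2)) for r in nets.place_of(q,n)[:4]])
a=cv2.imread('pics/top0.png');b=cv2.imread('pics/scene0.png')
cv2.imwrite('pics/ab.png',np.vstack([a,b])[:, :])
E
```

```text
pics
{'time_s': 0.0, 'qpos': array([-66.17042392,  18.43765932,  -4.01567289,  83.17727513,
         1.2955782 ,  78.54100434,  -3.26040226]), 'joint_velocities': array([ 0.03357018,  0.06445532,  0.03285658, -0.06112961,  0.05445516,
        0.12226534,  0.00872523]), 'effort': array([ 6.69216442e-04, -4.91294217e+01, -4.03397027e-01, -3.12521303e+01,
       -6.36478420e-02,  4.40403877e-02,  1.65521074e-04]), 'tool_pos': array([0.25402676, 0.59768192, 0.22145663]), 'tool_rot': array([-1.79889342e+02,  6.44120801e-03,  1.56980080e+02]), 'force': array([-1.0837788 , -0.19643839,  0.45178435]), 'wrist_torque': array([-0.03137628,  0.00199932,  0.00839404]), 'grasp_force': 0.0, 'grip_width': 0.0867039941921833}
top bushing [([0.354, 0.465, -0.003], 0.74), ([0.431, 0.383, 0.0], 0.65), ([0.343, 0.372, 0.0], 0.6)]
top pocket [([0.522, 0.481, -0.0], 0.64), ([0.611, -0.056, 0.04], 0.62)]
top pad_left [([0.71, -0.016, 0.025], 0.63)]
top pad_right [([0.511, 0.001, 0.018], 0.58)]
top ram [([0.594, -0.182, 0.132], 0.79)]
top guard [([0.601, -0.132, 0.137], 0.9)]
top stop_left []
top stop_right 
[... 357 characters left out ...]
([0.436, 0.386, -0.001], 0.61), ([0.355, 0.461, 0.003], 0.57), ([0.344, 0.369, -0.0], 0.48)]
scene pocket [([0.612, -0.055, 0.037], 0.89)]
scene pad_left [([0.706, -0.021, 0.023], 0.72), ([0.595, -0.178, 0.132], 0.31), ([0.37, -0.35, 0.002], 0.27)]
scene pad_right [([0.516, -0.001, 0.021], 0.88)]
scene ram [([0.592, -0.179, 0.129], 0.85)]
scene guard [([0.6, -0.13, 0.139], 0.78)]
scene stop_left [([0.68, -0.284, 0.022], 0.86)]
scene stop_right [([0.484, -0.255, 0.014], 0.75)]
scene front_left [([0.7, -0.146, 0.02], 0.59)]
scene front_right [([0.501, -0.128, 0.019], 0.59)]
scene block [([0.608, -0.076, -0.001], 0.7)]
scene press [([0.593, -0.185, 0.002], 0.76), ([0.484, -0.253, 0.016], 0.24)]
```

Run:
```python
import cv2
a=cv2.imread('pics/ab.png'); print(a.shape)
cv2.imwrite('pics/v1.png',cv2.resize(a,(800*560//1120*2*1//1,0+600)) if 0 else cv2.resize(a,(400*2,600*1)) if 0 else cv2.resize(a,(400,600)))
b=cv2.imread('pics/top0.png'); cv2.imwrite('pics/v2.png',cv2.resize(b,(800,600)))
```

```text
(840, 560, 3)
```

View pics/v2.png

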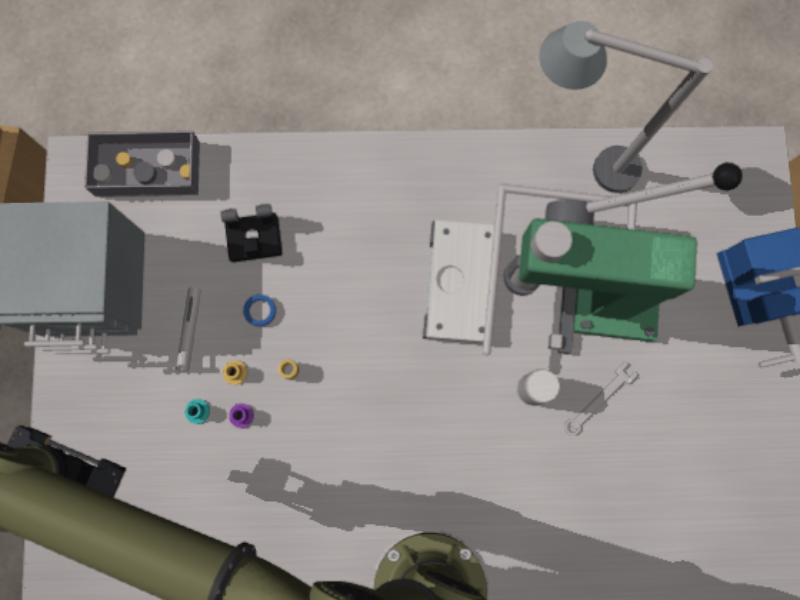

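View pics/scene0.png

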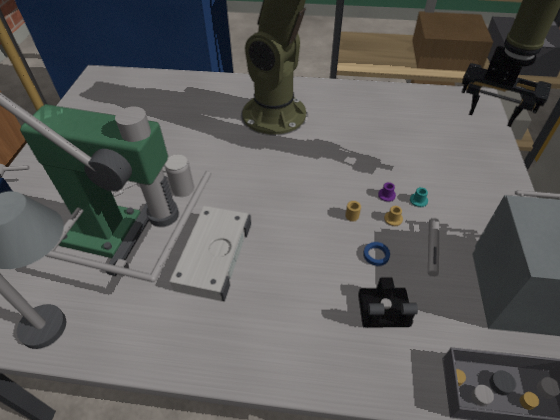

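Candidates in the top view (800x600): gold flanged at (234,372), turquoise at (198,411), purple at (241,416), and a plain gold sleeve at (289,369). The gold flanged one fits: it is bronze with a flange. I'll go above it and confirm in a wrist crop.

Run:
```python
from h import *
print(delta([.433,.385,.19],[180,0,90]), optics.camera_info('wrist'))
for f in (0,.25,.5,1): print(f)
```

```text
(array([-247.9, -126.4,   32.6]), array([ 0.,  0., 67.])) {'fovy': 65.21690153655604, 'cx': 281.1502771407468, 'cy': 206.13564804745891, 'k1': 0.02520441673507778, 'tool_from_camera': array([[ 8.92725921e-04, -9.55217817e-01, -2.95902221e-01,
         8.22680749e-02],
       [ 9.99999463e-01,  1.00829807e-03, -2.37980095e-04,
         7.55047815e-04],
       [ 5.25680465e-04, -2.95901850e-01,  9.55218205e-01,
        -1.61338948e-01],
       [ 0.00000000e+00,  0.00000000e+00,  0.00000000e+00,
         1.00000000e+00]])}
0
0.25
0.5
1
```

```bash
python3 -m creep '[{"wz":35,"tx":-200,"ty":-100,"tz":20,"gripper":0.3},{"wz":35,"tx":-200,"ty":-100,"tz":20,"gripper":0.3},{"wz":35,"tx":-200,"ty":-100,"tz":20,"gripper":0.3},{"wz":35,"tx":-200,"ty":-100,"tz":20,"gripper":0.3},{"wz":35,"tx":-200,"ty":-100,"tz":20,"gripper":0.3}]'
python3 -c "
from h import *
print(delta([.433,.385,.19],[180,0,90]))"
```

```text
(array([-247.9, -126.4,   32.6]), array([ 0.,  0., 67.]))validation failed for argument at $[0]...
```

```bash
python3 -m creep '[{"wx":0,"wy":0,"wz":7,"tx":-40,"ty":-20,"tz":4,"gripper":0.3},{"wx":0,"wy":0,"wz":14,"tx":-80,"ty":-40,"tz":8,"gripper":0.3},{"wx":0,"wy":0,"wz":21,"tx":-120,"ty":-60,"tz":12,"gripper":0.3},{"wx":0,"wy":0,"wz":28,"tx":-160,"ty":-80,"tz":16,"gripper":0.3},{"wx":0,"wy":0,"wz":35,"tx":-200,"ty":-100,"tz":20,"gripper":0.3}]'
python3 -c "
from h import *
print(delta([.433,.385,.19],[180,0,90]))"
```

```text
time_s: 1.77
tool_pos: [0.3898, 0.4387, 0.2041]
tool_rot: [180.0, -0.0, 121.6]
force: [0.8, 1.1, 0.3]
grip_width: 0.0621
grasp_force: 0.0
(array([-68.4,   8.7,  14.1]), array([ 0. , -0. , 31.6]))
```

```bash
python3 -m creep '[{"wx":0,"wy":0,"wz":7,"tx":-30,"ty":4,"tz":7,"gripper":0.3},{"wx":0,"wy":0,"wz":14,"tx":-60,"ty":9,"tz":14,"gripper":0.3},{"wx":0,"wy":0,"wz":21,"tx":-68,"ty":9,"tz":14,"gripper":0.3},{"wx":0,"wy":0,"wz":28,"tx":-68,"ty":9,"tz":14,"gripper":0.3},{"wx":0,"wy":0,"wz":31.6,"tx":-68,"ty":9,"tz":14,"gripper":0.3}]'
python3 - <<'E'
from h import *
o,p,d=cam('wrist'); cv2.imwrite('pics/w1.png',p[:,:,::-1]); np.save('w1.npy',d)
print(o['tool_pos'],o['tool_rot'],o['grip_width'])
for q in('bushing','sleeve'): print(q,[(np.round(r['point'],4).tolist(),round(r['confidence'],2)) for r in nets.place_of(q,'wrist')[:4]])
E
```

```text
time_s: 2.18
tool_pos: [0.4334, 0.386, 0.19]
tool_rot: [180.0, -0.0, 89.9]
force: [-0.4, 0.8, 0.2]
grip_width: 0.0568
grasp_force: 0.0
[0.43337006 0.38604263 0.19004634] [ 1.79990720e+02 -9.09623681e-04  8.98977031e+01] 0.05675853908731948
bushing [([0.4306, 0.3851, 0.0], 0.89), ([0.3447, 0.3734, -0.0012], 0.8), ([0.3528, 0.4619, 0.0018], 0.73)]
sleeve [([0.434, 0.271, 0.0034], 0.63)]
```

View pics/w1.png

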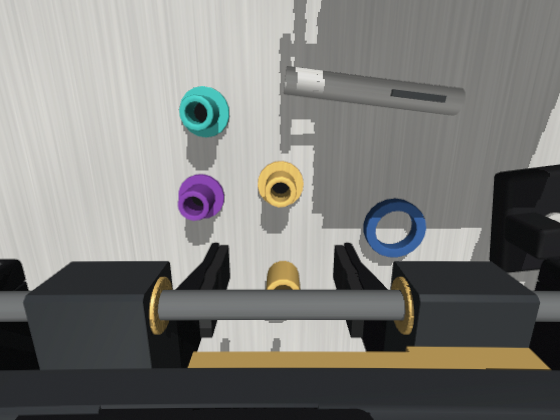

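The picture shows the gold flanged bushing at (280,185), the purple one at (200,198), the turquoise at (204,112), and the flangeless sleeve at (283,275). I'll measure the bushing's tube top and enlarge the crop.

Run:
```python
from h import *
p=cv2.imread('pics/w1.png'); d=np.load('w1.npy'); o=get_obs()
hsv=cv2.cvtColor(p,cv2.COLOR_BGR2HSV)
P=[]
for v in range(155,215):
  for u in range(250,315):
    if d[v,u]>0 and hsv[v,u,1]>90: P.append(world('wrist',u,v,d[v,u],o))
P=np.array(P); 
for lo,hi in((.036,.046),(.003,.011)):
    Q=P[(P[:,2]>lo)&(P[:,2]<hi)][:,:2].astype(np.float32); print(len(Q),cv2.minEnclosingCircle(Q),Q.min(0),Q.max(0))
print(P[:,2].min(),P[:,2].max())
cv2.imwrite('pics/c1.png',cv2.resize(p[140:240,150:340],None,fx=4,fy=4))
```

```text
484 ((0.4311855733394623, 0.38757607340812683), 0.01580869033932686) [0.41610888 0.37193802] [0.44683105 0.4032729 ]
722 ((0.43096667528152466, 0.38778480887413025), 0.024875875562429428) [0.4070439  0.36641553] [0.45479286 0.41185918]
-0.0015136170003777205 0.04101496585409564
```

View pics/c1.png

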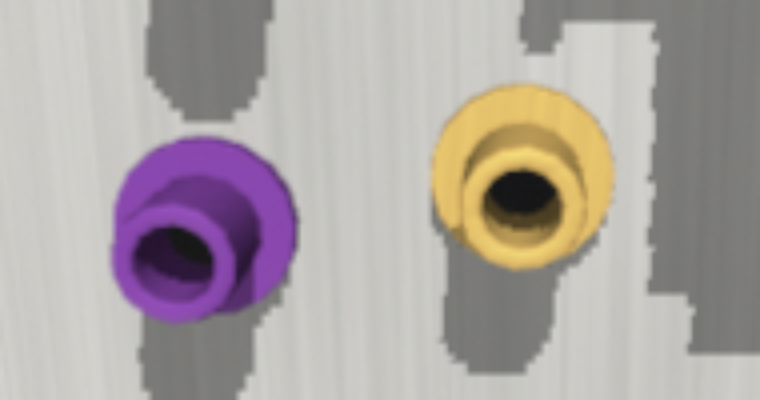

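The crop confirms it: bronze, with a flange, tube radius 15.8 and flange radius 24.9, centred at (0.4311, 0.3877). Now the grasp.

```bash
python3 -m creep '[{"wx":0,"wy":0,"wz":0,"tx":1.6,"ty":-2.2,"tz":40,"gripper":0.3},{"wx":0,"wy":0,"wz":0,"tx":1.6,"ty":-2.2,"tz":80,"gripper":0.3},{"wx":0,"wy":0,"wz":0,"tx":1.6,"ty":-2.2,"tz":120,"gripper":0.3},{"wx":0,"wy":0,"wz":0,"tx":1.6,"ty":-2.2,"tz":155,"gripper":0.3},{"wx":0,"wy":0,"wz":0,"tx":1.6,"ty":-2.2,"tz":178,"gripper":0.3}]'
python3 -m creep '[{"wx":0,"wy":0,"wz":0,"tx":0,"ty":0,"tz":0,"gripper":-0.6},{"wx":0,"wy":0,"wz":0,"tx":0,"ty":0,"tz":0,"gripper":-0.6},{"wx":0,"wy":0,"wz":0,"tx":0,"ty":0,"tz":0,"gripper":-0.6},{"wx":0,"wy":0,"wz":0,"tx":0,"ty":0,"tz":0,"gripper":-0.6},{"wx":0,"wy":0,"wz":0,"tx":0,"ty":0,"tz":0,"gripper":-0.6}]' 25
```

```text
time_s: 2.75
tool_pos: [0.4281, 0.3876, 0.0083]
tool_rot: [-179.8, 0.2, 90.6]
force: [-0.0, -0.4, -0.2]
grip_width: 0.0569
grasp_force: 0.0
time_s: 3.17
tool_pos: [0.4308, 0.3902, 0.0142]
tool_rot: [179.9, -0.2, 90.4]
force: [1.1, 0.0, 6.1]
grip_width: 0.031
grasp_force: 21.8
```

```bash
python3 -m creep '[{"wx":0,"wy":0,"wz":0,"tx":0,"ty":0,"tz":-20,"gripper":-0.6},{"wx":0,"wy":0,"wz":0,"tx":0,"ty":0,"tz":-60,"gripper":-0.6},{"wx":0,"wy":0,"wz":0,"tx":0,"ty":0,"tz":-100,"gripper":-0.6},{"wx":0,"wy":0,"wz":0,"tx":0,"ty":0,"tz":-140,"gripper":-0.6},{"wx":0,"wy":0,"wz":0,"tx":0,"ty":0,"tz":-150,"gripper":-0.6}]'
python3 - <<'E'
from h import *
for n in('top','scene'):
    d=np.load(n+'0.npy'); P=np.array([[*world(n,u,v,d[v,u]),u,v] for v in range(420) for u in range(560) if d[v,u]>0])
    B=P[(P[:,0]>.45)&(P[:,0]<.77)&(P[:,1]>-.2)&(P[:,1]<.05)]
    T=B[(B[:,2]>.042)&(B[:,2]<.049)]; print(n,'top rect',cv2.minAreaRect(T[:,:2].astype(np.float32)),np.median(T[:,2]))
    F=B[(B[:,2]>.033)&(B[:,2]<.0405)&(np.hypot(B[:,0]-.611,B[:,1]+.055)<.045)]
    print(len(F),'pocket',cv2.minEnclosingCircle(F[:,:2].astype(np.float32)),F[:,:3].mean(0))
    G=P[(P[:,2]>.128)&(P[:,2]<.15)&(P[:,1]<-.09)&(P[:,1]>-.17)&(P[:,0]>.4)&(P[:,0]<.77)]
    print('guard',np.polyfit(G[:,0],G[:,1],1) if len(G)>5 else None, G[:,0].min(),G[:,0].max())
print(delta([.6115,-.055,.165],[180,0,90]))
E
```

```text
time_s: 3.58
tool_pos: [0.4333, 0.3916, 0.1706]
tool_rot: [179.5, -0.5, 90.4]
force: [1.2, 0.4, -1.1]
grip_width: 0.0313
grasp_force: 24.7Traceback (most recent call last):
  File "<stdin>", line 3, in <module>
  File "h.py", line 8, in world
    c=optics.camera_info(n); f=210/np.tan(np.radians(c['fovy']/2))
ValueError: time passes only in moves, steps and waits
```

```bash
python3 - <<'E'
s=open('h.py').read()
s=s.replace("c=optics.camera_info(n); f=","c=info(n); f=").replace("def cam(n)","from functools import lru_cache\n@lru_cache\ndef info(n): return optics.camera_info(n)\ndef cam(n)")
open('h.py','w').write(s)
E
python3 - <<'E'
from h import *
for n in('top','scene'):
    d=np.load(n+'0.npy'); P=np.array([[*world(n,u,v,d[v,u]),u,v] for v in range(420) for u in range(560) if d[v,u]>0])
    B=P[(P[:,0]>.45)&(P[:,0]<.77)&(P[:,1]>-.2)&(P[:,1]<.05)]
    T=B[(B[:,2]>.042)&(B[:,2]<.049)]; print(n,'top rect',cv2.minAreaRect(T[:,:2].astype(np.float32)),np.median(T[:,2]))
    F=B[(B[:,2]>.033)&(B[:,2]<.0405)&(np.hypot(B[:,0]-.611,B[:,1]+.055)<.045)]
    print(len(F),'pocket',cv2.minEnclosingCircle(F[:,:2].astype(np.float32)) if len(F) else 0)
    G=P[(P[:,2]>.128)&(P[:,2]<.15)&(P[:,1]<-.09)&(P[:,1]>-.17)&(P[:,0]>.4)&(P[:,0]<.77)]
    print('guard',np.polyfit(G[:,0],G[:,1],1) if len(G)>5 else None, G[:,0].min(),G[:,0].max())
print(delta([.6115,-.055,.165],[180,0,90]))
E
```

```text
top top rect ((0.6096086502075195, -0.072259321808815), (0.1266396939754486, 0.24074316024780273), 83.32205200195312) 0.045086454797177176
243 pocket ((0.6091989278793335, -0.05741659924387932), 0.04418685659766197)
guard [-0.13472222 -0.05156911] 0.44729701207456113 0.7699518949650338
scene top rect ((0.6091364622116089, -0.07552339881658554), (0.13165917992591858, 0.24371345341205597), 84.34135437011719) 0.04508544804270037
313 pocket ((0.6119592785835266, -0.04753958806395531), 0.03780254349112511)
guard [-0.123275   -0.05654011] 0.4481890393517671 0.7699310393056965
(array([-447.9,  175.2,    2.8]), array([ 0.5, -0.5,  0.4]))
```

```bash
python3 -m creep '[{"wx":0,"wy":0,"wz":0,"tx":-30,"ty":12,"tz":0,"gripper":-0.6},{"wx":0,"wy":0,"wz":0,"tx":-66,"ty":26,"tz":0,"gripper":-0.6},{"wx":0,"wy":0,"wz":0,"tx":-102,"ty":40,"tz":0,"gripper":-0.6},{"wx":0,"wy":0,"wz":0,"tx":-138,"ty":54,"tz":0,"gripper":-0.6},{"wx":0,"wy":0,"wz":0,"tx":-174,"ty":68,"tz":0,"gripper":-0.6}]' 
python3 -m creep '[{"wx":0,"wy":0,"wz":0,"tx":-36,"ty":14,"tz":0,"gripper":-0.6},{"wx":0,"wy":0,"wz":0,"tx":-72,"ty":28,"tz":0,"gripper":-0.6},{"wx":0,"wy":0,"wz":0,"tx":-108,"ty":42,"tz":0,"gripper":-0.6},{"wx":0,"wy":0,"wz":0,"tx":-144,"ty":56,"tz":0,"gripper":-0.6},{"wx":0,"wy":0,"wz":0,"tx":-170,"ty":66,"tz":0,"gripper":-0.6}]' 
python3 -c "
from h import *
print(delta([.6115,-.055,.165],[180,0,90]))"
```

```text
time_s: 4.0
tool_pos: [0.4996, 0.2137, 0.1624]
tool_rot: [180.0, -0.0, 90.4]
force: [0.5, 0.3, -2.6]
grip_width: 0.0311
grasp_force: 24.7
time_s: 4.42
tool_pos: [0.5672, 0.0414, 0.1626]
tool_rot: [179.9, 0.1, 90.2]
force: [-0.4, -0.7, -2.5]
grip_width: 0.0309
grasp_force: 24.7
(array([-96.6,  43.9,  -2.2]), array([0.1, 0.1, 0.2]))
```

```bash
python3 -m creep '[{"wx":0,"wy":0,"wz":0,"tx":-35,"ty":16,"tz":0,"gripper":-0.6},{"wx":0,"wy":0,"wz":0,"tx":-70,"ty":32,"tz":0,"gripper":-0.6},{"wx":0,"wy":0,"wz":0,"tx":-96,"ty":44,"tz":0,"gripper":-0.6},{"wx":0,"wy":0,"wz":0,"tx":-96,"ty":44,"tz":0,"gripper":-0.6},{"wx":0,"wy":0,"wz":0,"tx":-96,"ty":44,"tz":0,"gripper":-0.6}]'
python3 - <<'E'
from h import *
o,p,d=cam('wrist'); cv2.imwrite('pics/w2.png',p[:,:,::-1]); np.save('w2.npy',d)
print(o['tool_pos'],o['tool_rot'],o['force'])
P=np.array([[*world('wrist',u,v,d[v,u],o),u,v] for v in range(420) for u in range(560) if d[v,u]>0])
B=P[(P[:,0]>.45)&(P[:,0]<.77)&(P[:,1]>-.2)&(P[:,1]<.05)]
for lo,hi,r in((.032,.0405,.04),):
    F=B[(B[:,2]>lo)&(B[:,2]<hi)&(np.hypot(B[:,0]-.611,B[:,1]+.055)<r)]
    print(len(F),cv2.minEnclosingCircle(F[:,:2].astype(np.float32)) if len(F) else 0,F[:,:2].min(0),F[:,:2].max(0),np.median(F[:,2]))
print('held',[ (np.round(r['point'],4).tolist(),round(r['confidence'],2)) for q in('pocket','bushing','pad_left','pad_right') for r in nets.place_of(q,'wrist')[:2]])
H=B[(B[:,2]>.13)&(np.hypot(B[:,0]-.611,B[:,1]+.055)<.04)]
print(len(H))
E
```

```text
time_s: 4.83
tool_pos: [0.611, -0.0526, 0.162]
tool_rot: [180.0, 0.0, 90.1]
force: [-0.1, 1.2, -2.0]
grip_width: 0.031
grasp_force: 24.7
[ 0.61104396 -0.05261159  0.1620277 ] [1.79998226e+02 4.43073576e-02 9.01284629e+01] [-0.10846927  1.21201416 -1.97990642]
2550 ((0.6099944114685059, -0.05391453951597214), 0.02803489938378334) [ 0.58229691 -0.07569655] [ 0.63787707 -0.02738454] 0.03636431955855415
held [([0.6094, -0.0565, 0.0364], 0.7), ([0.6096, -0.0574, 0.1488], 0.81), ([0.7083, -0.0206, 0.0194], 0.8), ([0.5173, 0.0009, 0.0211], 0.81)]
33203
```

View pics/w2.png

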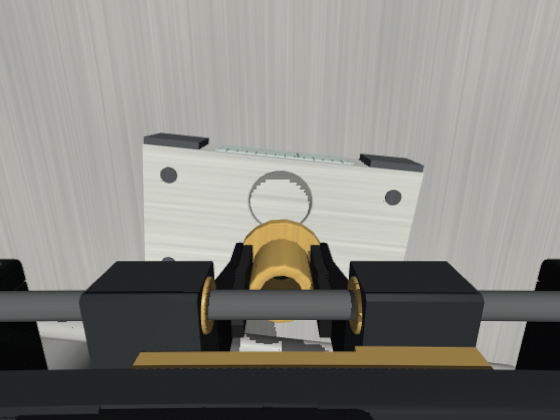

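Run:
```python
from h import *
from scipy.optimize import least_squares
o=get_obs(); p=cv2.imread('pics/w2.png'); d=np.load('w2.npy'); hsv=cv2.cvtColor(p,cv2.COLOR_BGR2HSV)
P=np.array([[*world('wrist',u,v,d[v,u],o),u,v] for v in range(215,260) for u in range(235,330) if d[v,u]>0 and hsv[v,u,1]>90 and hsv[v,u,2]>60])
F=P[(P[:,2]>.12)]
for z in np.arange(.14,.2,.005): print(round(z,3),((F[:,2]>z)&(F[:,2]<z+.005)).sum())
z0=np.median(P[P[:,4]<235][:,2]); print('flange z',z0)
Q=F[abs(F[:,2]-z0)<.004]
# outer edge: topmost pixel per column
E=np.array([Q[Q[:,3]==u][np.argmin(Q[Q[:,3]==u][:,4])] for u in np.unique(Q[:,3])])
E=E[(E[:,3]>250)&(E[:,3]<315)]
r=least_squares(lambda c:np.hypot(E[:,0]-c[0],E[:,1]-c[1])-.025,[.61,-.055]); print(r.x,r.cost,len(E), o['tool_pos'])
```

```text
0.14 0
0.145 62
0.15 1354
0.155 213
0.16 199
0.165 194
0.17 173
0.175 115
0.18 2
0.185 0
0.19 0
0.195 0
flange z 0.15361816912883197
[ 0.61061784 -0.05242722] 1.3079629294682933e-06 64 [ 0.61086386 -0.04780707  0.1620172 ]
```

```bash
for i in 1 2; do python3 -m creep '[{"wx":0,"wy":0,"wz":0,"tx":0,"ty":0,"tz":0,"gripper":-0.6},{"wx":0,"wy":0,"wz":0,"tx":0,"ty":0,"tz":0,"gripper":-0.6}]'|head -2;done
python3 - <<'E'
from h import *
from scipy.optimize import least_squares
o,p,d=cam('wrist'); o2=get_obs(); print(o['time_s'],o['tool_pos'],o2['time_s'],o2['tool_pos'])
hsv=cv2.cvtColor(p,cv2.COLOR_RGB2HSV)
P=np.array([[*world('wrist',u,v,d[v,u],o),u,v] for v in range(420) for u in range(560) if d[v,u]>0])
F=P[(P[:,2]>.032)&(P[:,2]<.0405)&(np.hypot(P[:,0]-.611,P[:,1]+.055)<.04)]; print(cv2.minEnclosingCircle(F[:,:2].astype(np.float32)))
S=P[(abs(P[:,2]-.1536)<.004)&(P[:,3]>250)&(P[:,3]<315)&(P[:,4]<260)]
E=np.array([S[S[:,3]==u][np.argmin(S[S[:,3]==u][:,4])] for u in np.unique(S[:,3])])
print(least_squares(lambda c:np.hypot(E[:,0]-c[0],E[:,1]-c[1])-.025,[.61,-.055]).x,len(E))
E
```

```text
time_s: 5.25
tool_pos: [0.611, -0.0488, 0.1621]
time_s: 5.42
tool_pos: [0.6111, -0.0495, 0.1621]
5.4167 [ 0.6110947  -0.0495491   0.16210745] 5.4667 [ 0.61111442 -0.04968581  0.16208718]
((0.6100901961326599, -0.05432341992855072), 0.02806932106614113)
[ 0.6108886  -0.05420406] 64
```

```bash
python3 -m creep '[{"wx":0,"wy":0,"wz":0,"tx":0,"ty":-0.8,"tz":30,"gripper":-0.6},{"wx":0,"wy":0,"wz":0,"tx":0,"ty":-0.8,"tz":65,"gripper":-0.6},{"wx":0,"wy":0,"wz":0,"tx":0,"ty":-0.8,"tz":90,"gripper":-0.6},{"wx":0,"wy":0,"wz":0,"tx":0,"ty":-0.8,"tz":94,"gripper":-0.6},{"wx":0,"wy":0,"wz":0,"tx":0,"ty":-0.8,"tz":94,"gripper":-0.6}]'
python3 -m creep '[{"wx":0,"wy":0,"wz":0,"tx":0,"ty":0,"tz":0,"gripper":-0.6},{"wx":0,"wy":0,"wz":0,"tx":0,"ty":0,"tz":0,"gripper":-0.6},{"wx":0,"wy":0,"wz":0,"tx":0,"ty":0,"tz":0,"gripper":-0.6},{"wx":0,"wy":0,"wz":0,"tx":0,"ty":0,"tz":0,"gripper":-0.6}]'
python3 - <<'E'
from h import *
from scipy.optimize import least_squares
o,p,d=cam('wrist'); 
P=np.array([[*world('wrist',u,v,d[v,u],o),u,v] for v in range(420) for u in range(560) if d[v,u]>0])
zt=o['tool_pos'][2]-.0085
F=P[(P[:,2]>.030)&(P[:,2]<.0405)&(np.hypot(P[:,0]-.610,P[:,1]+.054)<.04)]; print(cv2.minEnclosingCircle(F[:,:2].astype(np.float32)),len(F))
S=P[(abs(P[:,2]-zt)<.004)&(P[:,3]>250)&(P[:,3]<315)&(P[:,4]<260)]
E=np.array([S[S[:,3]==u][np.argmin(S[S[:,3]==u][:,4])] for u in np.unique(S[:,3])])
print(o['tool_pos'],least_squares(lambda c:np.hypot(E[:,0]-c[0],E[:,1]-c[1])-.025,[.61,-.055]).x,len(E))
E
```

```text
time_s: 5.88
tool_pos: [0.6088, -0.0498, 0.0663]
tool_rot: [-179.8, 0.0, 90.4]
force: [0.3, -0.6, -2.3]
grip_width: 0.0309
grasp_force: 24.7
time_s: 6.22
tool_pos: [0.6115, -0.05, 0.0698]
tool_rot: [179.8, -0.0, 90.4]
force: [-0.3, 0.8, -1.8]
grip_width: 0.0312
grasp_force: 24.7
((0.6096566915512085, -0.042839404195547104), 0.02948288433253765) 1191
[ 0.61150768 -0.04996359  0.06975903] [ 0.61121695 -0.05462037] 64
```

```bash
python3 -m creep '[{"wx":0,"wy":0,"wz":0,"tx":0,"ty":-0.8,"tz":4,"gripper":-0.6},{"wx":0,"wy":0,"wz":0,"tx":0,"ty":-0.8,"tz":8,"gripper":-0.6},{"wx":0,"wy":0,"wz":0,"tx":0,"ty":-0.8,"tz":11,"gripper":-0.6},{"wx":0,"wy":0,"wz":0,"tx":0,"ty":-0.8,"tz":13,"gripper":-0.6},{"wx":0,"wy":0,"wz":0,"tx":0,"ty":-0.8,"tz":14,"gripper":-0.6}]'
python3 -m creep '[{"wx":0,"wy":0,"wz":0,"tx":0,"ty":0,"tz":0,"gripper":-0.6},{"wx":0,"wy":0,"wz":0,"tx":0,"ty":0,"tz":0,"gripper":-0.6},{"wx":0,"wy":0,"wz":0,"tx":0,"ty":0,"tz":0,"gripper":-0.6}]'
```

```text
time_s: 6.68
tool_pos: [0.6091, -0.0498, 0.0533]
tool_rot: [-179.9, 0.0, 90.4]
force: [0.3, 0.7, -1.6]
grip_width: 0.0313
grasp_force: 24.7
time_s: 6.93
tool_pos: [0.6096, -0.0499, 0.0541]
tool_rot: [180.0, -0.0, 90.4]
force: [0.2, -0.3, -2.0]
grip_width: 0.0309
grasp_force: 24.7
```

```bash
python3 -m creep '[{"wx":0,"wy":0,"wz":0,"tx":0,"ty":0.5,"tz":1,"gripper":-0.6},{"wx":0,"wy":0,"wz":0,"tx":0,"ty":0.5,"tz":1.8,"gripper":-0.6},{"wx":0,"wy":0,"wz":0,"tx":0,"ty":0.5,"tz":1.8,"gripper":-0.6}]'
python3 -m creep '[{"wx":0,"wy":0,"wz":0,"tx":0,"ty":0,"tz":0,"gripper":-0.25},{"wx":0,"wy":0,"wz":0,"tx":0,"ty":0,"tz":0,"gripper":0},{"wx":0,"wy":0,"wz":0,"tx":0,"ty":0,"tz":0,"gripper":0.2},{"wx":0,"wy":0,"wz":0,"tx":0,"ty":0,"tz":0,"gripper":0.2}]'
```

```text
time_s: 7.18
tool_pos: [0.6099, -0.0499, 0.0521]
tool_rot: [-180.0, -0.0, 90.4]
force: [-1.7, 1.5, -2.1]
grip_width: 0.031
grasp_force: 24.7
time_s: 7.52
tool_pos: [0.6104, -0.0499, 0.0527]
tool_rot: [179.9, -0.0, 90.4]
force: [1.0, -0.4, 0.6]
grip_width: 0.0457
grasp_force: 0.0
```

```bash
python3 -m creep '[{"wx":0,"wy":0,"wz":0,"tx":0,"ty":0,"tz":-15,"gripper":0.2},{"wx":0,"wy":0,"wz":0,"tx":0,"ty":0,"tz":-45,"gripper":0.2},{"wx":0,"wy":0,"wz":0,"tx":0,"ty":0,"tz":-85,"gripper":0.2},{"wx":0,"wy":0,"wz":0,"tx":0,"ty":0,"tz":-120,"gripper":-1},{"wx":0,"wy":0,"wz":0,"tx":20,"ty":0,"tz":-130,"gripper":-1}]'
python3 -m creep '[{"wx":0,"wy":0,"wz":0,"tx":25,"ty":0,"tz":0,"gripper":-1},{"wx":0,"wy":0,"wz":0,"tx":40,"ty":0,"tz":0,"gripper":-1},{"wx":0,"wy":0,"wz":0,"tx":40,"ty":0,"tz":0,"gripper":-1},{"wx":0,"wy":0,"wz":0,"tx":40,"ty":0,"tz":0,"gripper":-1}]'
python3 - <<'E'
from h import *
o,p,d=cam('scene'); cv2.imwrite('pics/s3.png',cv2.resize(p[150:350,140:380,::-1],None,fx=3,fy=3))
for n in ('scene','top'):
    if n=='top': cam(n)
    for q in('bushing','pad_left','pad_right','pocket','block'): print(n,q,[(np.round(r['point'],4).tolist(),round(r['confidence'],2)) for r in nets.place_of(q,n)[:4] if r['point'][1]<.1])
E
```

```text
time_s: 7.93
tool_pos: [0.6129, -0.0358, 0.1893]
tool_rot: [179.4, 0.2, 90.0]
force: [0.6, -1.2, 0.7]
grip_width: 0.0449
grasp_force: 0.0
time_s: 8.27
tool_pos: [0.6096, 0.011, 0.1824]
tool_rot: [180.0, 0.0, 90.5]
force: [0.6, -0.3, -0.2]
grip_width: 0.0205
grasp_force: 0.0
scene bushing [([0.6134, -0.0535, 0.0378], 0.52)]
scene pad_left [([0.7074, -0.0175, 0.0257], 0.76), ([0.5915, -0.1811, 0.1305], 0.39)]
scene pad_right [([0.5161, -0.0019, 0.0216], 0.75)]
scene pocket [([0.6112, -0.0548, 0.0367], 0.93)]
scene block [([0.6102, -0.0764, -0.0021], 0.94)]
top bushing []
top pad_left []
top pad_right []
top pocket [([0.6099, -0.0574, 0.0369], 0.93), ([0.5027, -0.1244, 0.0174], 0.56)]
top block [([0.6069, -0.0781, 0.003], 0.92)]
```

View pics/s3.png

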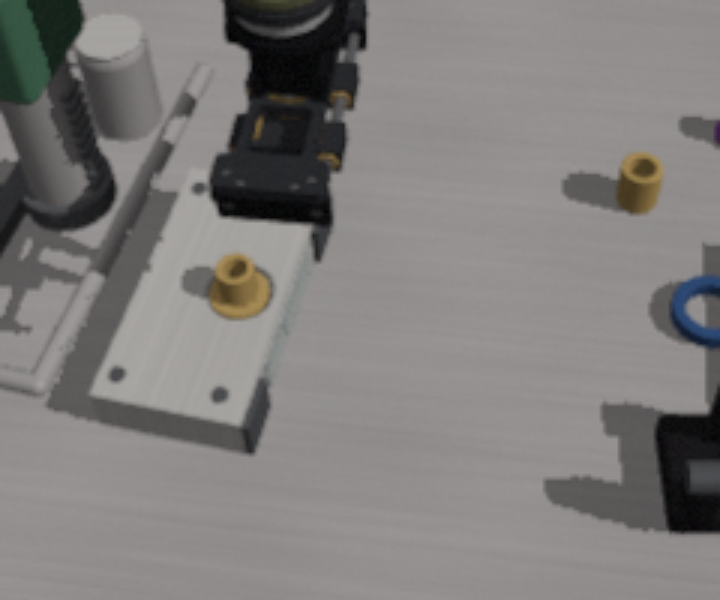

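The bushing stands upright in the recess, at (240,290) in the crop. Next I'll set up the leaning push pose behind the right pad.

```bash
cat >> h.py <<'E'
TH=np.radians(7.6); T=np.array([-np.sin(TH),-np.cos(TH),0]); L=np.array([np.cos(TH),-np.sin(TH),0]); UP=np.array([0,0,1.])
def pushR(A=38,slew=0):
    a=np.radians(A); t=Ro.from_euler('z',slew,degrees=True).apply(T)
    x=-np.cos(a)*t-np.sin(a)*UP; z=-np.cos(a)*UP+np.sin(a)*t
    return Ro.from_matrix(np.c_[x,np.cross(z,x),z])
def to(pos,A=38,o=None):
    o=o or get_obs(); R=Ro.from_euler('xyz',o['tool_rot'],degrees=True)
    return np.round(R.inv().apply(np.array(pos)-o['tool_pos'])*1000,1), np.round((R.inv()*pushR(A)).as_rotvec(degrees=True),1)
RAM=np.array([.593,-.1815,0])
def press(X): X=np.array(X)-RAM; return np.round(1000*np.array([X@T,X@L,X[2]]),1)
E
python3 - <<'E'
from h import *
print(to([.52,.09,.13]), get_obs()['qpos'])
for n,p in dict(sl=[.68,-.284,.02],sr=[.4835,-.2535,.02],pl=[.708,-.018,.02],pr=[.515,0,.02],g=[.6005,-.131,.138],blk=[.609,-.0755,0],tip=[.7,-.146,.02],fr=[.502,-.126,.02]).items(): print(n,press(p))
E
```

```text
(array([ 80.6, -89.1,  52.2]), array([  2.6, -37.9,   7.7])) [-26.91036208  15.65714897  28.16602332  93.30775992  -7.65765497
  72.95338045   2.98808632]
sl [90.1 99.8 20. ]
sr [ 85.8 -99.   20. ]
pl [-177.3   92.4   20. ]
pr [-169.6 -101.3   20. ]
g [-51.    0.8 138. ]
blk [-107.2    1.8    0. ]
tip [-49.3 101.4  20. ]
fr [-43.  -97.5  20. ]
```

```bash
python3 -m creep '[{"wx":0.4,"wy":-6,"wz":1.2,"tx":20,"ty":-18,"tz":0,"gripper":-1},{"wx":0.8,"wy":-12,"wz":2.4,"tx":40,"ty":-36,"tz":0,"gripper":-1},{"wx":1.2,"wy":-18,"wz":3.6,"tx":60,"ty":-54,"tz":10,"gripper":-1},{"wx":1.6,"wy":-24,"wz":4.8,"tx":80,"ty":-72,"tz":20,"gripper":-1},{"wx":2,"wy":-30,"wz":6,"tx":80,"ty":-89,"tz":40,"gripper":-1}]'
python3 -c "
from h import *
print(to([.519,.06,.10]), get_obs()['qpos'])"
```

```text
time_s: 9.28
tool_pos: [0.5209, 0.0962, 0.1438]
tool_rot: [-180.0, 29.9, 84.5]
force: [0.4, 1.1, -1.3]
grip_width: 0.0009
grasp_force: 0.0
(array([-9.5,  1.6, 56.1]), array([ 1.1, -8.1,  1.8])) [-50.21634042  19.35351636  24.46233126  99.05129455  17.57159695
  80.00914975 -36.99069172]
```

```bash
python3 -m creep '[{"wx":0.6,"wy":-4,"wz":1,"tx":-5,"ty":1,"tz":25,"gripper":-1},{"wx":1.1,"wy":-8,"wz":1.8,"tx":-9,"ty":1.6,"tz":56,"gripper":-1},{"wx":1.1,"wy":-8,"wz":1.8,"tx":-9,"ty":1.6,"tz":56,"gripper":-1},{"wx":1.1,"wy":-8,"wz":1.8,"tx":-9,"ty":1.6,"tz":56,"gripper":-1}]'
python3 -c "
from h import *
print(to([.519,.038,.018]), get_obs()['qpos'])"
```

```text
time_s: 9.62
tool_pos: [0.5167, 0.0533, 0.0971]
tool_rot: [-179.4, 38.2, 82.4]
force: [-0.7, 0.0, -0.5]
grip_width: 0.0004
grasp_force: 0.0
(array([37.2,  5. , 71.3]), array([-0.6,  0.2, -0. ])) [-50.15542553  25.97696663  25.70691741 100.80586251  20.68444249
  78.63308848 -40.72324286]
```

```bash
python3 -m creep '[{"wx":0,"wy":0,"wz":0,"tx":18,"ty":2,"tz":20,"gripper":-1},{"wx":0,"wy":0,"wz":0,"tx":32,"ty":4,"tz":45,"gripper":-1},{"wx":0,"wy":0,"wz":0,"tx":37,"ty":5,"tz":64,"gripper":-1},{"wx":0,"wy":0,"wz":0,"tx":37,"ty":5,"tz":71,"gripper":-1},{"wx":0,"wy":0,"wz":0,"tx":37,"ty":5,"tz":71,"gripper":-1}]'
python3 -m creep '[{"wx":0,"wy":0,"wz":0,"tx":0,"ty":0,"tz":0,"gripper":-1},{"wx":0,"wy":0,"wz":0,"tx":0,"ty":0,"tz":0,"gripper":-1}]'
python3 - <<'E'
from h import *
print(to([.5135,-.003,.018]))
o,p,d=cam('wrist'); cv2.imwrite('pics/w4.png',p[:,:,::-1])
for q in('pad_right','gauge'): print(q,[(np.round(r['point'],4).tolist(),round(r['confidence'],2)) for r in nets.place_of(q,'wrist')[:2]])
E
```

```text
time_s: 10.03
tool_pos: [0.5206, 0.0372, 0.0205]
tool_rot: [-179.7, 38.0, 82.1]
force: [0.0, -0.1, 0.6]
grip_width: 0.0002
grasp_force: 0.0
time_s: 10.2
tool_pos: [0.5219, 0.0395, 0.0215]
tool_rot: [-179.9, 37.9, 82.1]
force: [0.3, -0.1, 0.5]
grip_width: 0.0006
grasp_force: 0.0
(array([-32. ,  -2.4,  29.3]), array([-0.3, -0.1, -0.2]))
pad_right []
gauge [([0.6055, -0.0749, 0.0017], 0.72)]
```

View pics/w4.png

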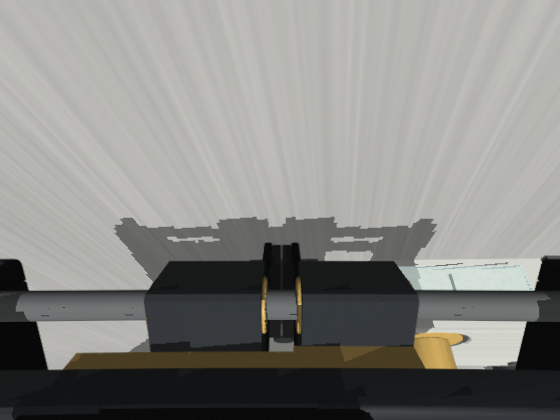

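```bash
python3 -m creep '[{"wx":0,"wy":0,"wz":0,"tx":-5,"ty":-1,"tz":6,"gripper":-1},{"wx":0,"wy":0,"wz":0,"tx":-11,"ty":-2,"tz":11,"gripper":-1},{"wx":0,"wy":0,"wz":0,"tx":-16,"ty":-2.5,"tz":15,"gripper":-1},{"wx":0,"wy":0,"wz":0,"tx":-18,"ty":-2.5,"tz":17,"gripper":-1},{"wx":0,"wy":0,"wz":0,"tx":-20,"ty":-2.5,"tz":18.5,"gripper":-1}]'
python3 -m creep '[{"wx":0,"wy":0,"wz":0,"tx":-3,"ty":0,"tz":2.3,"gripper":-1},{"wx":0,"wy":0,"wz":0,"tx":-6,"ty":0,"tz":4.6,"gripper":-1},{"wx":0,"wy":0,"wz":0,"tx":-9,"ty":0,"tz":7,"gripper":-1},{"wx":0,"wy":0,"wz":0,"tx":-12,"ty":0,"tz":9.3,"gripper":-1},{"wx":0,"wy":0,"wz":0,"tx":-15,"ty":0,"tz":11.6,"gripper":-1}]'
python3 -c "
from h import *
print(press(get_obs()['tool_pos']))"
```

```text
time_s: 10.77
tool_pos: [0.5136, 0.0109, 0.0173]
tool_rot: [-179.6, 38.1, 82.2]
force: [0.0, -0.6, 0.4]
grip_width: 0.0003
grasp_force: 0.0
time_s: 11.18
tool_pos: [0.5117, -0.0, 0.0168]
tool_rot: [-179.6, 37.6, 82.5]
force: [-5.7, 13.6, 5.8]
grip_width: 0.0005
grasp_force: 7.1
[-169.1 -104.6   16.8]
```

```bash
python3 -m creep '[{"wx":0,"wy":0,"wz":0,"tx":-3,"ty":0.3,"tz":2.3,"gripper":-1},{"wx":0,"wy":0,"wz":0,"tx":-6,"ty":0.6,"tz":4.6,"gripper":-1},{"wx":0,"wy":0,"wz":0,"tx":-9,"ty":0.9,"tz":7,"gripper":-1},{"wx":0,"wy":0,"wz":0,"tx":-12,"ty":1.2,"tz":9.3,"gripper":-1},{"wx":0,"wy":0,"wz":0,"tx":-15,"ty":1.5,"tz":11.6,"gripper":-1}]'
python3 - <<'E'
from h import *
print(press(get_obs()['tool_pos']))
for n in('scene',):
    cam(n)
    for q in('pad_left','pad_right','front_left','front_right','bushing','block'): print(n,q,[(press(r['point']),round(r['confidence'],2)) for r in nets.place_of(q,n)[:2] if r['point'][1]<.1])
E
```

```text
time_s: 11.6
tool_pos: [0.5093, -0.0196, 0.0168]
tool_rot: [-179.5, 37.7, 82.5]
force: [-7.3, 13.1, 7.7]
grip_width: 0.0002
grasp_force: 7.3
[-149.4 -104.4   16.8]
scene pad_left [(array([-172.6,   90.5,   25.6]), 0.79)]
scene pad_right [(array([-140. , -103.6,   25.3]), 0.58)]
scene front_left [(array([-52.2, 114.4,  22.5]), 0.81), (array([89. , 95.9, 24.3]), 0.17)]
scene front_right [(array([-14.6, -78.5,  20.6]), 0.7)]
scene bushing [(array([-114.7,    5.7,   35.5]), 0.68)]
scene block [(array([-94.7,  10.3,  -0.8]), 0.7)]
```

```bash
python3 -m creep '[{"wx":0,"wy":0,"wz":0,"tx":20,"ty":0,"tz":-15.6,"gripper":-1},{"wx":0,"wy":0,"wz":0,"tx":45,"ty":0,"tz":-35,"gripper":-1},{"wx":0,"wy":0,"wz":0,"tx":45,"ty":35,"tz":-35,"gripper":-1},{"wx":0,"wy":0,"wz":0,"tx":45,"ty":75,"tz":-35,"gripper":-1},{"wx":0,"wy":0,"wz":0,"tx":45,"ty":115,"tz":-35,"gripper":-1}]'
python3 -m creep '[{"wx":0,"wy":0,"wz":0,"tx":0,"ty":40,"tz":0,"gripper":-1},{"wx":0,"wy":0,"wz":0,"tx":0,"ty":70,"tz":0,"gripper":-1},{"wx":0,"wy":0,"wz":0,"tx":0,"ty":82,"tz":0,"gripper":-1},{"wx":0,"wy":0,"wz":0,"tx":0,"ty":82,"tz":0,"gripper":-1}]'
python3 -c "
from h import *
print(press(get_obs()['tool_pos']),to(get_obs()['tool_pos']),get_obs()['qpos'])"
```

```text
time_s: 12.37
tool_pos: [0.6334, 0.0164, 0.0166]
tool_rot: [-179.6, 38.0, 82.5]
force: [0.6, 0.3, 0.4]
grip_width: 0.0006
grasp_force: 0.0
time_s: 12.7
tool_pos: [0.7156, 0.0011, 0.0162]
tool_rot: [-179.8, 38.1, 82.0]
force: [-1.1, 0.3, -0.1]
grip_width: 0.0005
grasp_force: 0.0
[-197.2   97.4   16.2] (array([0., 0., 0.]), array([-0.4,  0.1, -0.3])) [-34.43206586  49.24538085  25.18821703  74.90850615  16.43094694
  75.40115198 -29.19611906]
```

```bash
python3 -m creep '[{"wx":0,"wy":0,"wz":0,"tx":-4,"ty":-2,"tz":3,"gripper":-1},{"wx":0,"wy":0,"wz":0,"tx":-7.9,"ty":-3,"tz":6.2,"gripper":-1},{"wx":0,"wy":0,"wz":0,"tx":-11,"ty":-3,"tz":8.6,"gripper":-1},{"wx":0,"wy":0,"wz":0,"tx":-14.2,"ty":-3,"tz":11,"gripper":-1},{"wx":0,"wy":0,"wz":0,"tx":-17.3,"ty":-3,"tz":13.5,"gripper":-1}]'
python3 -m creep '[{"wx":0,"wy":0,"wz":0,"tx":-4,"ty":0,"tz":3.1,"gripper":-1},{"wx":0,"wy":0,"wz":0,"tx":-8,"ty":0,"tz":6.2,"gripper":-1},{"wx":0,"wy":0,"wz":0,"tx":-12,"ty":0,"tz":9.4,"gripper":-1},{"wx":0,"wy":0,"wz":0,"tx":-16,"ty":0,"tz":12.5,"gripper":-1},{"wx":0,"wy":0,"wz":0,"tx":-20,"ty":0,"tz":15.6,"gripper":-1}]'
python3 - <<'E'
from h import *
print(press(get_obs()['tool_pos']))
for n in('scene',):
    cam(n)
    for q in('pad_left','pad_right','front_left','front_right','bushing','block'): print(n,q,[(press(r['point']),round(r['confidence'],2)) for r in nets.place_of(q,n)[:2] if r['point'][1]<.1])
E
```

```text
time_s: 13.12
tool_pos: [0.7074, -0.012, 0.0159]
tool_rot: [-179.7, 37.6, 82.5]
force: [0.9, 9.9, 2.2]
grip_width: 0.0006
grasp_force: 5.1
time_s: 13.53
tool_pos: [0.7074, -0.0357, 0.0162]
tool_rot: [179.9, 37.4, 82.5]
force: [6.6, 8.7, -1.1]
grip_width: 0.0007
grasp_force: 4.6
[-159.6   94.1   16.2]
scene pad_left [(array([-150.1,   93.2,   24.3]), 0.88)]
scene pad_right [(array([-138.9, -101.9,   23. ]), 0.95), (array([-102.8,    3.8,   37.5]), 0.5)]
scene front_left [(array([-24.7, 104.3,  18. ]), 0.66), (array([  62.8, -200.7,    0. ]), 0.25)]
scene front_right [(array([ -9.7, -90.6,  20.8]), 0.97)]
scene bushing []
scene block [(array([-83.8,   5.2,  -2.5]), 0.61)]
```

```bash
python3 -m creep '[{"wx":0,"wy":0,"wz":0,"tx":-4,"ty":0,"tz":3.1,"gripper":-1},{"wx":0,"wy":0,"wz":0,"tx":-8,"ty":0,"tz":6.2,"gripper":-1},{"wx":0,"wy":0,"wz":0,"tx":-12,"ty":0,"tz":9.4,"gripper":-1},{"wx":0,"wy":0,"wz":0,"tx":-16,"ty":0,"tz":12.5,"gripper":-1},{"wx":0,"wy":0,"wz":0,"tx":-20,"ty":0,"tz":15.6,"gripper":-1}]'
python3 -m creep '[{"wx":0,"wy":0,"wz":0,"tx":-3,"ty":0,"tz":2.3,"gripper":-1},{"wx":0,"wy":0,"wz":0,"tx":-6,"ty":0,"tz":4.7,"gripper":-1},{"wx":0,"wy":0,"wz":0,"tx":-9,"ty":0,"tz":7,"gripper":-1},{"wx":0,"wy":0,"wz":0,"tx":-9,"ty":0,"tz":7,"gripper":-1}]'
python3 - <<'E'
from h import *
print(press(get_obs()['tool_pos']))
for n in('scene',):
    cam(n)
    for q in('pad_left','pad_right','front_left','front_right','bushing','block'): print(n,q,[(press(r['point']),round(r['confidence'],2)) for r in nets.place_of(q,n)[:2] if r['point'][1]<.1])
E
```

```text
time_s: 14.3
tool_pos: [0.7043, -0.0608, 0.0165]
tool_rot: [179.8, 37.5, 82.5]
force: [7.0, 9.1, -0.6]
grip_width: 0.0004
grasp_force: 5.1
time_s: 14.63
tool_pos: [0.7022, -0.0738, 0.0167]
tool_rot: [179.9, 37.6, 82.4]
force: [7.1, 5.8, -2.1]
grip_width: 0.0005
grasp_force: 4.3
[-121.2   94.    16.7]
scene pad_left [(array([-110.3,   95.2,   24.9]), 0.79)]
scene pad_right [(array([-137.9,  -98.1,   20. ]), 0.56), (array([-53.1,   1.4, 135.5]), 0.33)]
scene front_left [(array([14.8, 81.4, 19.7]), 0.62)]
scene front_right [(array([  -7.1, -113.7,   20.9]), 0.86)]
scene bushing [(array([-79.4,  -2.7,  35.1]), 0.74)]
scene block [(array([-58.6,  -7. ,  -3.5]), 0.94)]
```

```bash
python3 -m creep '[{"wx":0,"wy":0,"wz":0,"tx":18,"ty":0,"tz":-14,"gripper":-1},{"wx":0,"wy":0,"wz":0,"tx":36,"ty":-5,"tz":-28,"gripper":-1},{"wx":0,"wy":0,"wz":0,"tx":36,"ty":-40,"tz":-28,"gripper":-1},{"wx":0,"wy":0,"wz":0,"tx":36,"ty":-80,"tz":-28,"gripper":-1},{"wx":0,"wy":0,"wz":0,"tx":36,"ty":-120,"tz":-28,"gripper":-1}]'
python3 -m creep '[{"wx":0,"wy":0,"wz":0,"tx":0,"ty":-40,"tz":0,"gripper":-1},{"wx":0,"wy":0,"wz":0,"tx":0,"ty":-68,"tz":0,"gripper":-1},{"wx":0,"wy":0,"wz":0,"tx":0,"ty":-75,"tz":0,"gripper":-1},{"wx":0,"wy":0,"wz":0,"tx":0,"ty":-75,"tz":0,"gripper":-1}]'
python3 -c "
from h import *
print(press(get_obs()['tool_pos']),to(get_obs()['tool_pos']),get_obs()['qpos'])"
```

```text
time_s: 15.4
tool_pos: [0.5841, -0.0158, 0.0165]
tool_rot: [-179.6, 38.1, 82.4]
force: [0.3, -0.4, 1.3]
grip_width: 0.0004
grasp_force: 0.0
time_s: 15.73
tool_pos: [0.5094, -0.0053, 0.0172]
tool_rot: [-179.5, 38.0, 82.6]
force: [1.0, 0.1, -0.6]
grip_width: 0.0002
grasp_force: 0.0
[-163.6 -106.1   17.2] (array([0., 0., 0.]), array([-0.4,  0. ,  0.1])) [-46.90077458  29.73172364  26.79747108 107.49085124  21.37893
  66.98159619 -40.77388321]
```

```bash
python3 -m creep '[{"wx":0,"wy":0,"wz":0,"tx":-4,"ty":2,"tz":3,"gripper":-1},{"wx":0,"wy":0,"wz":0,"tx":-7.9,"ty":4,"tz":6.2,"gripper":-1},{"wx":0,"wy":0,"wz":0,"tx":-11,"ty":4,"tz":8.6,"gripper":-1},{"wx":0,"wy":0,"wz":0,"tx":-14.2,"ty":4,"tz":11,"gripper":-1},{"wx":0,"wy":0,"wz":0,"tx":-17.3,"ty":4,"tz":13.5,"gripper":-1}]'
python3 -m creep '[{"wx":0,"wy":0,"wz":0,"tx":-4,"ty":0,"tz":3.1,"gripper":-1},{"wx":0,"wy":0,"wz":0,"tx":-8,"ty":0,"tz":6.2,"gripper":-1},{"wx":0,"wy":0,"wz":0,"tx":-12,"ty":0,"tz":9.4,"gripper":-1},{"wx":0,"wy":0,"wz":0,"tx":-16,"ty":0,"tz":12.5,"gripper":-1},{"wx":0,"wy":0,"wz":0,"tx":-20,"ty":0,"tz":15.6,"gripper":-1}]'
python3 -m creep '[{"wx":0,"wy":0,"wz":0,"tx":-4,"ty":0,"tz":3.1,"gripper":-1},{"wx":0,"wy":0,"wz":0,"tx":-8,"ty":0,"tz":6.2,"gripper":-1},{"wx":0,"wy":0,"wz":0,"tx":-12,"ty":0,"tz":9.4,"gripper":-1},{"wx":0,"wy":0,"wz":0,"tx":-14,"ty":0,"tz":11,"gripper":-1}]'
python3 - <<'E'
from h import *
print(press(get_obs()['tool_pos']))
for n in('scene',):
    cam(n)
    for q in('pad_left','pad_right','front_left','front_right','bushing','block'): print(n,q,[(press(r['point']),round(r['confidence'],2)) for r in nets.place_of(q,n)[:2] if r['point'][1]<.1])
E
```

```text
time_s: 16.15
tool_pos: [0.5153, -0.0253, 0.0172]
tool_rot: [-179.9, 37.6, 82.2]
force: [-2.1, 16.5, 9.1]
grip_width: 0.0004
grasp_force: 7.6
time_s: 16.57
tool_pos: [0.5095, -0.0495, 0.0166]
tool_rot: [-179.6, 37.7, 82.3]
force: [-6.4, 16.0, 7.3]
grip_width: 0.0008
grasp_force: 7.2
time_s: 16.9
tool_pos: [0.5066, -0.0683, 0.0166]
tool_rot: [-179.6, 37.7, 82.3]
force: [-6.2, 14.0, 6.6]
grip_width: 0.0
grasp_force: 7.0
[-100.7 -100.6   16.6]
scene pad_left [(array([-111.4,   91. ,   23.9]), 0.97)]
scene pad_right [(array([ -93. , -100.2,   23.1]), 0.88)]
scene front_left [(array([ 14. , 105.1,  22.6]), 0.58), (array([-36.7,   3. ,  -2.4]), 0.23)]
scene front_right [(array([ 38.1, -89. ,  19.2]), 0.67)]
scene bushing [(array([-57.7,   4.3,  37.1]), 0.75)]
scene block [(array([-35.4,   5.3,  -3.3]), 0.67)]
```

```bash
python3 -m creep '[{"wx":0,"wy":0,"wz":0,"tx":-4,"ty":0,"tz":3.1,"gripper":-1},{"wx":0,"wy":0,"wz":0,"tx":-7,"ty":0,"tz":5.5,"gripper":-1},{"wx":0,"wy":0,"wz":0,"tx":-10,"ty":0,"tz":7.8,"gripper":-1},{"wx":0,"wy":0,"wz":0,"tx":-11,"ty":0,"tz":8.6,"gripper":-1}]'
python3 -m creep '[{"wx":0,"wy":0,"wz":0,"tx":18,"ty":0,"tz":-14,"gripper":-1},{"wx":0,"wy":0,"wz":0,"tx":40,"ty":0,"tz":-31,"gripper":-1},{"wx":0,"wy":0,"wz":0,"tx":45,"ty":35,"tz":-35,"gripper":-1},{"wx":0,"wy":0,"wz":0,"tx":45,"ty":75,"tz":-35,"gripper":-1},{"wx":0,"wy":0,"wz":0,"tx":45,"ty":115,"tz":-35,"gripper":-1}]'
python3 -m creep '[{"wx":0,"wy":0,"wz":0,"tx":0,"ty":40,"tz":0,"gripper":-1},{"wx":0,"wy":0,"wz":0,"tx":0,"ty":70,"tz":0,"gripper":-1},{"wx":0,"wy":0,"wz":0,"tx":0,"ty":80,"tz":0,"gripper":-1},{"wx":0,"wy":0,"wz":0,"tx":0,"ty":80,"tz":0,"gripper":-1}]'
python3 -c "
from h import *
print(press(get_obs()['tool_pos']),to(get_obs()['tool_pos']))"
```

```text
time_s: 17.58
tool_pos: [0.5046, -0.0827, 0.0165]
tool_rot: [-179.6, 37.8, 82.3]
force: [-5.4, 13.2, 5.6]
grip_width: 0.0009
grasp_force: 6.5
time_s: 18.0
tool_pos: [0.6286, -0.045, 0.0163]
tool_rot: [-179.6, 38.0, 82.4]
force: [0.1, -0.3, 0.1]
grip_width: 0.0005
grasp_force: 0.0
time_s: 18.33
tool_pos: [0.7083, -0.06, 0.016]
tool_rot: [-179.8, 38.2, 82.0]
force: [-0.2, -0.6, -0.6]
grip_width: 0.0005
grasp_force: 0.0
[-135.7   98.2   16. ] (array([0., 0., 0.]), array([-0.4,  0.2, -0.3]))
```

```bash
python3 -m creep '[{"wx":0,"wy":0,"wz":0,"tx":-4,"ty":-2,"tz":3,"gripper":-1},{"wx":0,"wy":0,"wz":0,"tx":-7.9,"ty":-3,"tz":6.2,"gripper":-1},{"wx":0,"wy":0,"wz":0,"tx":-11,"ty":-3,"tz":8.6,"gripper":-1},{"wx":0,"wy":0,"wz":0,"tx":-14.2,"ty":-3,"tz":11,"gripper":-1},{"wx":0,"wy":0,"wz":0,"tx":-17.3,"ty":-3,"tz":13.5,"gripper":-1}]'
python3 -m creep '[{"wx":0,"wy":0,"wz":0,"tx":-4,"ty":0,"tz":3.1,"gripper":-1},{"wx":0,"wy":0,"wz":0,"tx":-8,"ty":0,"tz":6.2,"gripper":-1},{"wx":0,"wy":0,"wz":0,"tx":-12,"ty":0,"tz":9.4,"gripper":-1},{"wx":0,"wy":0,"wz":0,"tx":-16,"ty":0,"tz":12.5,"gripper":-1},{"wx":0,"wy":0,"wz":0,"tx":-20,"ty":0,"tz":15.6,"gripper":-1}]'
python3 -m creep '[{"wx":0,"wy":0,"wz":0,"tx":-4,"ty":0,"tz":3.1,"gripper":-1},{"wx":0,"wy":0,"wz":0,"tx":-8,"ty":0,"tz":6.2,"gripper":-1},{"wx":0,"wy":0,"wz":0,"tx":-10,"ty":0,"tz":7.8,"gripper":-1},{"wx":0,"wy":0,"wz":0,"tx":-10,"ty":0,"tz":7.8,"gripper":-1}]'
python3 - <<'E'
from h import *
print(press(get_obs()['tool_pos']))
for n in('scene',):
    _,p,_=cam(n); cv2.imwrite('pics/s5.png',cv2.resize(p[120:320,60:300,::-1],None,fx=3,fy=3))
    for q in('pad_left','pad_right','front_left','front_right','bushing','block','stop_left','stop_right','ram','guard'): print(n,q,[(press(r['point']),round(r['confidence'],2)) for r in nets.place_of(q,n)[:2] if r['point'][1]<.1])
E
```

```text
time_s: 18.75
tool_pos: [0.6995, -0.0755, 0.0161]
tool_rot: [-179.6, 37.8, 82.3]
force: [-1.4, 10.5, 4.0]
grip_width: 0.0007
grasp_force: 5.5
time_s: 19.17
tool_pos: [0.7014, -0.0954, 0.0164]
tool_rot: [179.8, 37.4, 82.5]
force: [7.0, 8.9, 0.5]
grip_width: 0.0002
grasp_force: 5.0
time_s: 19.5
tool_pos: [0.6991, -0.1099, 0.0165]
tool_rot: [179.8, 37.6, 82.4]
force: [6.6, 6.2, -0.2]
grip_width: 0.0004
grasp_force: 3.8
[-85.   95.7  16.5]
scene pad_left [(array([-73.2,  90. ,  22.5]), 0.81)]
scene pad_right [(array([-76.4, -98.9,  22.3]), 0.81), (array([-10.7,   1. ,  -6.7]), 0.45)]
scene front_left [(array([50.4, 98. , 19. ]), 0.75)]
scene front_right [(array([  50.6, -101.6,   18.7]), 0.76), (array([ 200. , -200. ,    0.5]), 0.46)]
scene bushing [(array([-29.8,   1.9,  39.7]), 0.59)]
scene block [(array([-14.2,   2.4,  -3.7]), 0.84)]
scene stop_left [(array([87.2, 96.6, 21.6]), 0.78)]
scene stop_right [(array([ 84.6, -99.7,  14.8]), 0.85)]
scene ram [(array([ -4.5,  -2.7, 130.9]), 0.88), (array([ 199.5, -200.6,    1.1]), 0.6)]
scene guard [(array([-56.2,  -2.8, 135.9]), 0.74)]
```

View pics/s5.png

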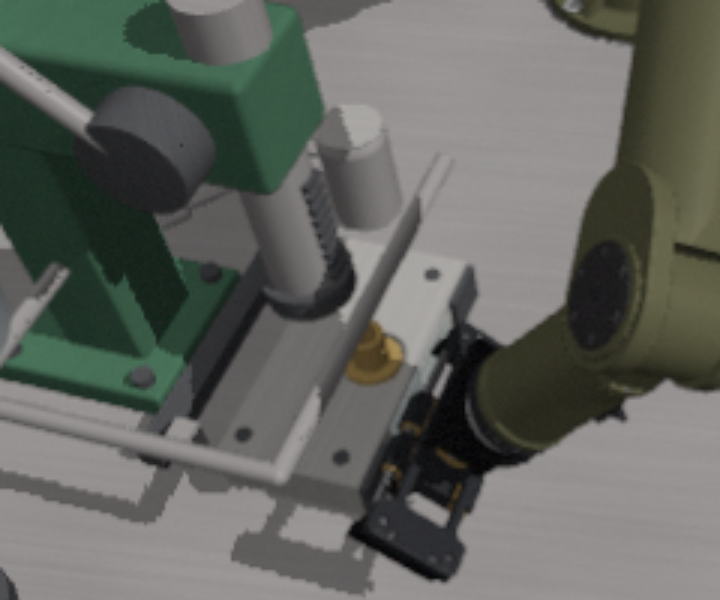

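```bash
python3 -m creep '[{"wx":0,"wy":0,"wz":0,"tx":-4,"ty":0,"tz":3.1,"gripper":-1},{"wx":0,"wy":0,"wz":0,"tx":-8,"ty":0,"tz":6.2,"gripper":-1},{"wx":0,"wy":0,"wz":0,"tx":-12,"ty":0,"tz":9.4,"gripper":-1},{"wx":0,"wy":0,"wz":0,"tx":-14,"ty":0,"tz":11,"gripper":-1}]'
python3 -m creep '[{"wx":0,"wy":0,"wz":0,"tx":18,"ty":0,"tz":-14,"gripper":-1},{"wx":0,"wy":0,"wz":0,"tx":36,"ty":-5,"tz":-28,"gripper":-1},{"wx":0,"wy":0,"wz":0,"tx":36,"ty":-40,"tz":-28,"gripper":-1},{"wx":0,"wy":0,"wz":0,"tx":36,"ty":-80,"tz":-28,"gripper":-1},{"wx":0,"wy":0,"wz":0,"tx":36,"ty":-120,"tz":-28,"gripper":-1}]'
python3 -m creep '[{"wx":0,"wy":0,"wz":0,"tx":0,"ty":-40,"tz":0,"gripper":-1},{"wx":0,"wy":0,"wz":0,"tx":0,"ty":-68,"tz":0,"gripper":-1},{"wx":0,"wy":0,"wz":0,"tx":0,"ty":-74,"tz":0,"gripper":-1},{"wx":0,"wy":0,"wz":0,"tx":0,"ty":-74,"tz":0,"gripper":-1}]'
python3 - <<'E'
from h import *
print(press(get_obs()['tool_pos']))
cam('scene')
for q in('pad_left','pad_right','front_left','front_right','bushing'): print(q,[(press(r['point']),round(r['confidence'],2)) for r in nets.place_of(q,'scene')[:2] if r['point'][1]<.1])
E
```

```text
time_s: 20.38
tool_pos: [0.6971, -0.127, 0.0165]
tool_rot: [179.8, 37.5, 82.4]
force: [7.4, 8.7, 0.6]
grip_width: 0.0004
grasp_force: 4.9
time_s: 20.8
tool_pos: [0.5779, -0.0702, 0.0165]
tool_rot: [-179.6, 38.1, 82.3]
force: [-0.3, 0.1, -0.8]
grip_width: 0.0005
grasp_force: 0.0
time_s: 21.13
tool_pos: [0.5044, -0.0599, 0.0171]
tool_rot: [-179.5, 38.0, 82.5]
force: [0.2, -0.3, 0.9]
grip_width: 0.0006
grasp_force: 0.0
[-108.8 -103.9   17.1]
pad_left [(array([-57.9,  91.6,  23.7]), 0.64)]
pad_right [(array([-73.5, -95.4,  22.9]), 0.94)]
front_left [(array([  62.4, -200. ,    0. ]), 0.54)]
front_right [(array([  50.9, -111.1,   22.1]), 0.96), (array([ 202.1, -204.2,    1.2]), 0.29)]
bushing [(array([-24.1,  -4.1,  37.5]), 0.74)]
```

```bash
python3 -m creep '[{"wx":0,"wy":0,"wz":0,"tx":-7,"ty":2,"tz":5.5,"gripper":-1},{"wx":0,"wy":0,"wz":0,"tx":-13,"ty":3,"tz":10.2,"gripper":-1},{"wx":0,"wy":0,"wz":0,"tx":-16,"ty":3,"tz":12.5,"gripper":-1},{"wx":0,"wy":0,"wz":0,"tx":-19,"ty":3,"tz":14.8,"gripper":-1},{"wx":0,"wy":0,"wz":0,"tx":-22,"ty":3,"tz":17.2,"gripper":-1}]'
python3 -m creep '[{"wx":0,"wy":0,"wz":0,"tx":-4,"ty":0,"tz":3.1,"gripper":-1},{"wx":0,"wy":0,"wz":0,"tx":-8,"ty":0,"tz":6.2,"gripper":-1},{"wx":0,"wy":0,"wz":0,"tx":-12,"ty":0,"tz":9.4,"gripper":-1},{"wx":0,"wy":0,"wz":0,"tx":-15,"ty":0,"tz":11.6,"gripper":-1},{"wx":0,"wy":0,"wz":0,"tx":-17,"ty":0,"tz":13.3,"gripper":-1}]'
python3 - <<'E'
from h import *
print(press(get_obs()['tool_pos']))
cam('scene')
for q in('pad_left','pad_right','front_left','front_right','bushing'): print(q,[(press(r['point']),round(r['confidence'],2)) for r in nets.place_of(q,'scene')[:2] if r['point'][1]<.1])
E
```

```text
time_s: 21.85
tool_pos: [0.5065, -0.0854, 0.0168]
tool_rot: [-179.7, 37.7, 82.3]
force: [-4.0, 16.8, 10.0]
grip_width: 0.0003
grasp_force: 7.9
time_s: 22.27
tool_pos: [0.5019, -0.1062, 0.0163]
tool_rot: [-179.5, 37.7, 82.4]
force: [-6.1, 15.8, 8.1]
grip_width: 0.0004
grasp_force: 7.4
[ -62.6 -100.3   16.3]
pad_left [(array([-59.2,  91.2,  25.1]), 0.66), (array([ -5.9,  -2.7, 130.6]), 0.58)]
pad_right [(array([-52.5, -99.6,  22.3]), 0.61), (array([-11.5,  -1.1,  36.9]), 0.54)]
front_left [(array([68.4, 97.8, 19.5]), 0.83), (array([ 9. ,  3.7, -1.7]), 0.29)]
front_right [(array([ 73. , -99.9,  20.8]), 0.81), (array([ -54.8, -100.2,   24.3]), 0.17)]
bushing []
```

```bash
python3 -m creep '[{"wx":0,"wy":0,"wz":0,"tx":-1.6,"ty":0,"tz":1.2,"gripper":-1},{"wx":0,"wy":0,"wz":0,"tx":-3.2,"ty":0,"tz":2.5,"gripper":-1},{"wx":0,"wy":0,"wz":0,"tx":-4.8,"ty":0,"tz":3.7,"gripper":-1},{"wx":0,"wy":0,"wz":0,"tx":-6,"ty":0,"tz":4.7,"gripper":-1}]'
python3 -m creep '[{"wx":0,"wy":0,"wz":0,"tx":-1,"ty":0,"tz":0.8,"gripper":-1},{"wx":0,"wy":0,"wz":0,"tx":-1.8,"ty":0,"tz":1.4,"gripper":-1}]'
python3 - <<'E'
from h import *
print(press(get_obs()['tool_pos']))
cam('scene')
for q in('pad_left','pad_right','front_left','front_right'): print(q,[(press(r['point']),round(r['confidence'],2)) for r in nets.place_of(q,'scene')[:2] if r['point'][1]<.1])
E
```

```text
time_s: 22.9
tool_pos: [0.5007, -0.1134, 0.0163]
tool_rot: [-179.5, 37.7, 82.4]
force: [-5.9, 15.5, 7.2]
grip_width: 0.0002
grasp_force: 7.5
time_s: 23.07
tool_pos: [0.5003, -0.1156, 0.0162]
tool_rot: [-179.5, 37.7, 82.4]
force: [-5.9, 14.3, 8.2]
grip_width: 0.0002
grasp_force: 7.4
[ -53.1 -100.6   16.2]
pad_left []
pad_right [(array([ -46.4, -101.5,   21.4]), 0.76)]
front_left [(array([ 69.3, 103.7,  17.5]), 0.56)]
front_right [(array([ 197.4, -202.6,    0.9]), 0.73), (array([  66.1, -196.1,    0.2]), 0.51)]
```

```bash
for i in 1 2; do python3 -m creep '[{"wx":0,"wy":0,"wz":0,"tx":-0.7,"ty":0,"tz":0.55,"gripper":-1},{"wx":0,"wy":0,"wz":0,"tx":-1.4,"ty":0,"tz":1.1,"gripper":-1}]'|sed -n '2p;4p'; done
```

```text
tool_pos: [0.5001, -0.1171, 0.0162]
force: [-6.8, 15.3, 7.8]
tool_pos: [0.5001, -0.1179, 0.0162]
force: [-7.7, 21.3, 11.7]
```

The right front is on its stop: force is rising and the advance has stalled. Now the left pad.

```bash
python3 -m creep '[{"wx":0,"wy":0,"wz":0,"tx":10,"ty":0,"tz":-7.8,"gripper":-1},{"wx":0,"wy":0,"wz":0,"tx":32,"ty":0,"tz":-25,"gripper":-1},{"wx":0,"wy":0,"wz":0,"tx":36,"ty":35,"tz":-28,"gripper":-1},{"wx":0,"wy":0,"wz":0,"tx":36,"ty":75,"tz":-28,"gripper":-1},{"wx":0,"wy":0,"wz":0,"tx":36,"ty":115,"tz":-28,"gripper":-1}]'
python3 -m creep '[{"wx":0,"wy":0,"wz":0,"tx":0,"ty":40,"tz":0,"gripper":-1},{"wx":0,"wy":0,"wz":0,"tx":0,"ty":70,"tz":0,"gripper":-1},{"wx":0,"wy":0,"wz":0,"tx":0,"ty":80,"tz":0,"gripper":-1},{"wx":0,"wy":0,"wz":0,"tx":0,"ty":80,"tz":0,"gripper":-1}]'
python3 - <<'E'
from h import *
print(press(get_obs()['tool_pos']))
cam('scene')
for q in('pad_left','pad_right','front_left','front_right','bushing'): print(q,[(press(r['point']),round(r['confidence'],2)) for r in nets.place_of(q,'scene')[:2] if r['point'][1]<.1])
E
```

```text
time_s: 24.07
tool_pos: [0.6221, -0.0937, 0.0162]
tool_rot: [-179.6, 38.0, 82.4]
force: [0.7, -0.1, -0.7]
grip_width: 0.0005
grasp_force: 0.0
time_s: 24.4
tool_pos: [0.702, -0.108, 0.0159]
tool_rot: [-179.8, 38.2, 82.1]
force: [-0.9, 0.6, -0.3]
grip_width: 0.0001
grasp_force: 0.0
[-87.2  98.3  15.9]
pad_left [(array([-57.4,  91.8,  26.1]), 0.88)]
pad_right [(array([ -40.7, -102. ,   21.9]), 0.94)]
front_left [(array([85.7, 95.6, 23.2]), 0.6), (array([ 70.2, 102.6,  20.3]), 0.56)]
front_right []
bushing []
```

```bash
python3 -m creep '[{"wx":0,"wy":0,"wz":0,"tx":-5,"ty":-2,"tz":3.9,"gripper":-1},{"wx":0,"wy":0,"wz":0,"tx":-9,"ty":-3,"tz":7,"gripper":-1},{"wx":0,"wy":0,"wz":0,"tx":-12,"ty":-3,"tz":9.4,"gripper":-1},{"wx":0,"wy":0,"wz":0,"tx":-15,"ty":-3,"tz":11.7,"gripper":-1},{"wx":0,"wy":0,"wz":0,"tx":-18,"ty":-3,"tz":14,"gripper":-1}]'
python3 -m creep '[{"wx":0,"wy":0,"wz":0,"tx":-2.4,"ty":0,"tz":1.9,"gripper":-1},{"wx":0,"wy":0,"wz":0,"tx":-4.8,"ty":0,"tz":3.7,"gripper":-1},{"wx":0,"wy":0,"wz":0,"tx":-6.5,"ty":0,"tz":5.1,"gripper":-1},{"wx":0,"wy":0,"wz":0,"tx":-8,"ty":0,"tz":6.2,"gripper":-1}]'
python3 -m creep '[{"wx":0,"wy":0,"wz":0,"tx":-1,"ty":0,"tz":0.8,"gripper":-1},{"wx":0,"wy":0,"wz":0,"tx":-2,"ty":0,"tz":1.6,"gripper":-1}]'
python3 - <<'E'
from h import *
print(press(get_obs()['tool_pos']))
cam('scene')
for q in('pad_left','pad_right','front_left','front_right','bushing'): print(q,[(press(r['point']),round(r['confidence'],2)) for r in nets.place_of(q,'scene')[:2] if r['point'][1]<.1])
E
```

```text
time_s: 25.12
tool_pos: [0.6938, -0.1281, 0.0161]
tool_rot: [-179.7, 38.0, 82.2]
force: [-0.1, 7.5, 2.7]
grip_width: 0.0008
grasp_force: 4.1
time_s: 25.45
tool_pos: [0.6951, -0.132, 0.0161]
tool_rot: [-179.9, 37.6, 82.4]
force: [-0.5, 11.4, 4.5]
grip_width: 0.0008
grasp_force: 5.6
time_s: 25.62
tool_pos: [0.6956, -0.1339, 0.0161]
tool_rot: [-180.0, 37.6, 82.4]
force: [2.3, 11.3, 3.8]
grip_width: 0.0005
grasp_force: 5.7
[-60.7  95.4  16.1]
pad_left [(array([-48.3,  92. ,  24.2]), 0.66)]
pad_right [(array([-42.7, -99. ,  24.2]), 0.55)]
front_left [(array([ 74.9, 104.9,  20.2]), 0.88)]
front_right []
bushing []
```

```bash
python3 -m creep '[{"wx":0,"wy":0,"wz":0,"tx":-1.6,"ty":0,"tz":1.2,"gripper":-1},{"wx":0,"wy":0,"wz":0,"tx":-3.2,"ty":0,"tz":2.5,"gripper":-1},{"wx":0,"wy":0,"wz":0,"tx":-4.6,"ty":0,"tz":3.6,"gripper":-1},{"wx":0,"wy":0,"wz":0,"tx":-5.4,"ty":0,"tz":4.2,"gripper":-1}]' |sed -n '2p;4p'
python3 -m creep '[{"wx":0,"wy":0,"wz":0,"tx":-0.7,"ty":0,"tz":0.55,"gripper":-1},{"wx":0,"wy":0,"wz":0,"tx":-1.4,"ty":0,"tz":1.1,"gripper":-1}]'|sed -n '2p;4p'
python3 -c "
from h import *
print(press(get_obs()['tool_pos']))"
```

```text
tool_pos: [0.6964, -0.1403, 0.0162]
force: [5.7, 10.6, 2.8]
tool_pos: [0.6965, -0.1416, 0.0162]
force: [5.9, 10.1, 2.0]
[-53.2  97.3  16.2]
```

```bash
for i in 1 2; do python3 -m creep '[{"wx":0,"wy":0,"wz":0,"tx":-0.7,"ty":0,"tz":0.55,"gripper":-1},{"wx":0,"wy":0,"wz":0,"tx":-1.4,"ty":0,"tz":1.1,"gripper":-1}]'|sed -n '2p;4p'; done
```

```text
tool_pos: [0.6965, -0.1433, 0.0162]
force: [5.1, 10.6, 0.9]
tool_pos: [0.6965, -0.1449, 0.0162]
force: [7.2, 13.1, 3.2]
```

```bash
python3 -m creep '[{"wx":0,"wy":0,"wz":0,"tx":-0.6,"ty":0,"tz":0.5,"gripper":-1},{"wx":0,"wy":0,"wz":0,"tx":-1.2,"ty":0,"tz":0.95,"gripper":-1}]'|sed -n '2p;4p'
python3 - <<'E'
from h import *
print(press(get_obs()['tool_pos']))
cam('scene')
for q in('pad_left','pad_right','front_left','front_right','stop_left'): print(q,[(press(r['point']),round(r['confidence'],2)) for r in nets.place_of(q,'scene')[:2] if r['point'][1]<.1])
E
```

```text
tool_pos: [0.6966, -0.145, 0.0161]
force: [6.3, 14.6, 5.1]
[-49.9  97.8  16.1]
pad_left [(array([-38.3,  96.4,  23.2]), 0.73), (array([  61.6, -196.6,   -0.5]), 0.66)]
pad_right []
front_left [(array([87.6, 96.8, 20.9]), 0.91), (array([25.2,  3.6, -1.2]), 0.61)]
front_right [(array([ 88.3, -99. ,  15.1]), 0.43)]
stop_left [(array([86.9, 98.9, 21.1]), 0.94), (array([ 88. , -99.6,  15.3]), 0.62)]
```

```bash
python3 -m creep '[{"wx":0,"wy":0,"wz":0,"tx":-0.8,"ty":0,"tz":0.6,"gripper":-1},{"wx":0,"wy":0,"wz":0,"tx":-1.2,"ty":0,"tz":0.95,"gripper":-1}]'|sed -n '2p;4p'
python3 -m creep '[{"wx":0,"wy":0,"wz":0,"tx":4,"ty":0,"tz":-3,"gripper":-1},{"wx":0,"wy":0,"wz":0,"tx":25,"ty":0,"tz":-20,"gripper":-1},{"wx":0,"wy":0,"wz":0,"tx":36,"ty":-30,"tz":-28,"gripper":-1},{"wx":0,"wy":0,"wz":0,"tx":36,"ty":-70,"tz":-28,"gripper":-1},{"wx":0,"wy":0,"wz":0,"tx":36,"ty":-110,"tz":-28,"gripper":-1}]'|sed -n '2p;4p'
python3 -m creep '[{"wx":0,"wy":0,"wz":0,"tx":0,"ty":-40,"tz":0,"gripper":-1},{"wx":0,"wy":0,"wz":0,"tx":0,"ty":-75,"tz":0,"gripper":-1},{"wx":0,"wy":0,"wz":0,"tx":0,"ty":-88,"tz":0,"gripper":-1},{"wx":0,"wy":0,"wz":0,"tx":0,"ty":-88,"tz":0,"gripper":-1}]'|sed -n '2p;4p'
python3 -c "
from h import *
print(press(get_obs()['tool_pos']))"
```

```text
tool_pos: [0.6965, -0.1451, 0.0161]
force: [5.2, 16.4, 5.5]
tool_pos: [0.587, -0.0939, 0.0162]
force: [-0.3, -0.1, 0.9]
tool_pos: [0.4967, -0.0826, 0.0165]
force: [0.7, -0.5, 0.0]
[ -85.3 -108.5   16.5]
```

```bash
python3 -m creep '[{"wx":0,"wy":0,"wz":0,"tx":-6,"ty":4,"tz":4.7,"gripper":-1},{"wx":0,"wy":0,"wz":0,"tx":-12,"ty":6,"tz":9.4,"gripper":-1},{"wx":0,"wy":0,"wz":0,"tx":-17,"ty":6,"tz":13.3,"gripper":-1},{"wx":0,"wy":0,"wz":0,"tx":-20,"ty":6,"tz":15.6,"gripper":-1},{"wx":0,"wy":0,"wz":0,"tx":-22,"ty":6,"tz":17.2,"gripper":-1}]'|sed -n '2p;4p'
for i in 1 2 3; do python3 -m creep '[{"wx":0,"wy":0,"wz":0,"tx":-0.9,"ty":0,"tz":0.7,"gripper":-1},{"wx":0,"wy":0,"wz":0,"tx":-1.8,"ty":0,"tz":1.4,"gripper":-1}]'|sed -n '2p;4p'; done
python3 -c "
from h import *
print(press(get_obs()['tool_pos']))"
```

```text
tool_pos: [0.5025, -0.1134, 0.0171]
force: [-0.5, -0.4, -0.3]
tool_pos: [0.502, -0.1142, 0.0169]
force: [-0.3, 0.5, -0.2]
tool_pos: [0.502, -0.1153, 0.0168]
force: [0.4, 3.3, 1.0]
tool_pos: [0.502, -0.1157, 0.0166]
force: [-1.2, 9.7, 5.1]
[-53.2 -98.9  16.6]
```

```bash
for i in 1 2 3; do python3 -m creep '[{"wx":0,"wy":0,"wz":0,"tx":-0.7,"ty":0,"tz":0.55,"gripper":-1},{"wx":0,"wy":0,"wz":0,"tx":-1.4,"ty":0,"tz":1.1,"gripper":-1}]'|sed -n '2p;4p'; done
```

```text
tool_pos: [0.5021, -0.1159, 0.0165]
force: [-2.8, 12.3, 6.8]
tool_pos: [0.502, -0.1164, 0.0165]
force: [-5.0, 15.5, 8.0]
tool_pos: [0.5015, -0.1179, 0.0165]
force: [-4.5, 16.4, 8.0]
```

```bash
for i in 1 2; do python3 -m creep '[{"wx":0,"wy":0,"wz":0,"tx":-0.7,"ty":0,"tz":0.55,"gripper":-1},{"wx":0,"wy":0,"wz":0,"tx":-1.3,"ty":0,"tz":1,"gripper":-1}]'|sed -n '2p;4p'; done
```

```text
tool_pos: [0.5012, -0.1192, 0.0164]
force: [-5.9, 18.5, 10.7]
tool_pos: [0.5012, -0.1194, 0.0164]
force: [-7.4, 23.0, 14.4]
```

```bash
python3 -m creep '[{"wx":0,"wy":0,"wz":0,"tx":6,"ty":0,"tz":-4.7,"gripper":-1},{"wx":0,"wy":0,"wz":0,"tx":25,"ty":0,"tz":-20,"gripper":-1},{"wx":0,"wy":0,"wz":0,"tx":30,"ty":35,"tz":-23,"gripper":-1},{"wx":0,"wy":0,"wz":0,"tx":30,"ty":75,"tz":-23,"gripper":-1},{"wx":0,"wy":0,"wz":0,"tx":30,"ty":115,"tz":-23,"gripper":-1}]'|sed -n '2p;4p'
python3 -m creep '[{"wx":0,"wy":0,"wz":0,"tx":0,"ty":40,"tz":0,"gripper":-1},{"wx":0,"wy":0,"wz":0,"tx":0,"ty":70,"tz":0,"gripper":-1},{"wx":0,"wy":0,"wz":0,"tx":0,"ty":79,"tz":0,"gripper":-1},{"wx":0,"wy":0,"wz":0,"tx":0,"ty":79,"tz":0,"gripper":-1}]'|sed -n '2p;4p'
python3 - <<'E'
from h import *
print(press(get_obs()['tool_pos']))
cam('scene')
for q in('pad_left','pad_right','front_left','front_right','bushing'): print(q,[(press(r['point']),round(r['confidence'],2)) for r in nets.place_of(q,'scene')[:2] if r['point'][1]<.1])
E
```

```text
tool_pos: [0.6207, -0.1038, 0.0158]
force: [1.6, 0.7, 0.4]
tool_pos: [0.6995, -0.1179, 0.0156]
force: [-0.6, 0.0, 0.7]
[-77.2  97.2  15.6]
pad_left [(array([-39.2, -96.7,  22.9]), 0.36)]
pad_right [(array([25.7,  2.2,  1.8]), 0.73), (array([-40.5, -95.1,  22.7]), 0.61)]
front_left [(array([83.2, 98.1, 19.5]), 0.85)]
front_right []
bushing [(array([ 0.9,  6.7, 35.9]), 0.67)]
```

```bash
python3 -m creep '[{"wx":0,"wy":0,"wz":0,"tx":-5,"ty":0,"tz":3.9,"gripper":-1},{"wx":0,"wy":0,"wz":0,"tx":-9,"ty":0,"tz":7,"gripper":-1},{"wx":0,"wy":0,"wz":0,"tx":-13,"ty":0,"tz":10.2,"gripper":-1},{"wx":0,"wy":0,"wz":0,"tx":-15.5,"ty":0,"tz":12.1,"gripper":-1},{"wx":0,"wy":0,"wz":0,"tx":-17,"ty":0,"tz":13.3,"gripper":-1}]'|sed -n '2p;4p'
for i in 1 2 3 4; do python3 -m creep '[{"wx":0,"wy":0,"wz":0,"tx":-0.8,"ty":0,"tz":0.6,"gripper":-1},{"wx":0,"wy":0,"wz":0,"tx":-1.4,"ty":0,"tz":1.1,"gripper":-1}]'|sed -n '2p;4p'; done
```

```text
tool_pos: [0.6941, -0.1391, 0.016]
force: [-0.3, 0.6, -0.3]
tool_pos: [0.6942, -0.1397, 0.0157]
force: [0.4, 0.1, -0.1]
tool_pos: [0.6941, -0.141, 0.0156]
force: [-0.9, 0.0, -0.9]
tool_pos: [0.6938, -0.1429, 0.0157]
force: [0.0, -0.3, 0.2]
tool_pos: [0.6938, -0.1438, 0.0155]
force: [0.4, 2.6, 0.8]
```

```bash
for i in 1 2 3 4; do python3 -m creep '[{"wx":0,"wy":0,"wz":0,"tx":-0.8,"ty":0,"tz":0.6,"gripper":-1},{"wx":0,"wy":0,"wz":0,"tx":-1.3,"ty":0,"tz":1,"gripper":-1}]'|sed -n '2p;4p'; done
```

```text
tool_pos: [0.6938, -0.1441, 0.0154]
force: [-1.2, 6.0, 3.4]
tool_pos: [0.6939, -0.1443, 0.0154]
force: [-2.0, 9.2, 3.4]
tool_pos: [0.6939, -0.1447, 0.0154]
force: [-2.0, 10.6, 4.6]
tool_pos: [0.694, -0.1448, 0.0153]
force: [-2.4, 13.9, 7.6]
```

```bash
python3 -m creep '[{"wx":0,"wy":0,"wz":0,"tx":0,"ty":0,"tz":0,"gripper":-1},{"wx":0,"wy":0,"wz":0,"tx":6,"ty":0,"tz":-4.7,"gripper":-1},{"wx":0,"wy":0,"wz":0,"tx":30,"ty":0,"tz":-23,"gripper":-1},{"wx":0,"wy":0,"wz":0,"tx":58,"ty":0,"tz":-50,"gripper":-1},{"wx":0,"wy":0,"wz":0,"tx":80,"ty":0,"tz":-85,"gripper":-1}]'|sed -n '2p;4p'
python3 -m creep '[{"wx":0,"wy":0,"wz":0,"tx":30,"ty":0,"tz":-25,"gripper":-1},{"wx":0,"wy":0,"wz":0,"tx":60,"ty":0,"tz":-50,"gripper":-1},{"wx":0,"wy":0,"wz":0,"tx":75,"ty":0,"tz":-70,"gripper":-1},{"wx":0,"wy":0,"wz":0,"tx":75,"ty":0,"tz":-70,"gripper":-1},{"wx":0,"wy":0,"wz":0,"tx":75,"ty":0,"tz":-70,"gripper":-1}]'|sed -n '2p;4p'
python3 - <<'E'
from h import *
o,p,d=cam('scene'); cv2.imwrite('pics/s6.png',cv2.resize(p[100:330,30:330,::-1],None,fx=2.6,fy=2.6))
print(o['tool_pos'])
for n in('scene','top'):
    if n=='top': cam('top')
    for q in('pad_left','pad_right','front_left','front_right','stop_left','stop_right','bushing','block'): print(n,q,[(press(r['point']),round(r['confidence'],2)) for r in nets.place_of(q,n)[:1] if r['point'][1]<.1])
P=np.array([world('scene',u,v,d[v,u]) for v in range(420) for u in range(560) if d[v,u]>0])
B=P[(P[:,2]>.042)&(P[:,2]<.049)]; Q=np.array([[(X-RAM)@T,(X-RAM)@L] for X in B])*1000
Q=Q[(abs(Q[:,1])<130)&(Q[:,0]>-60)&(Q[:,0]<110)].astype(np.float32); print(cv2.minAreaRect(Q))
E
```

```text
tool_pos: [0.7067, -0.0383, 0.0317]
force: [0.6, 1.0, -0.3]
tool_pos: [0.7234, 0.0663, 0.0421]
force: [0.8, -1.5, 0.6]
[0.72342435 0.0662781  0.04208226]
scene pad_left [(array([-39.5,  95.4,  23.6]), 0.71)]
scene pad_right [(array([-40.9, -95.5,  20.1]), 0.66)]
scene front_left [(array([88.4, 97.3, 18. ]), 0.77)]
scene front_right [(array([86.9, 99.4, 20.8]), 0.7)]
scene stop_left [(array([ 90. , 100.8,  22.1]), 0.74)]
scene stop_right [(array([  87. , -100.9,   15.1]), 0.77)]
scene bushing []
scene block [(array([23.3,  3.3, -0.8]), 0.83)]
top pad_left [(array([-43.5,  97.7,  23. ]), 0.76)]
top pad_right [(array([-39.6, -98.8,  20.9]), 0.59)]
top front_left [(array([ 81.8, -98.3,  20.3]), 0.46)]
top front_right [(array([ 86.2, -97.8,  18.7]), 0.84)]
top stop_left []
top stop_right [(array([ 84.9, -98.9,  19.7]), 0.86)]
top bushing []
top block [(array([27.7,  2.5, -1.2]), 0.78)]
((22.265235900878906, 3.3474578857421875), (242.7260284423828, 133.03648376464844), 89.9736328125)
```

View pics/s6.png

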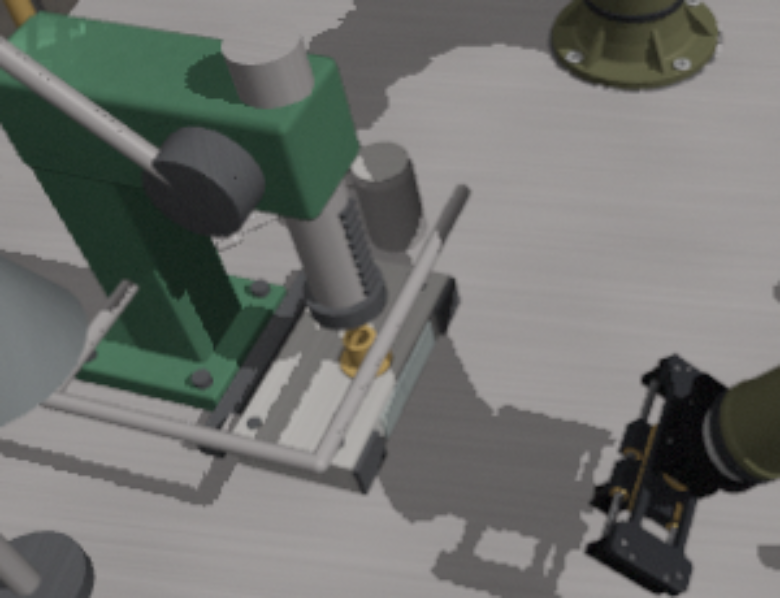

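The block sits square on both stops, the bushing stands upright under the ram at (363,348), and the arm is clear of everything. Handing in.

```bash
python3 -c "
from cell import env
print(env.sign_off())"
```

```text
the job is handed in; nothing more can be done
None
```

The job is handed in: the bushing stands flange down in the recess, and the block was walked in by its two pads until it sat square on both stops with the bushing below the ram. Slew stayed within about 11 degrees, peak readings were about 28 N, and nothing else was seen touched or moved; the hand-in gave no verdict.

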